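# Index and lock a filter wheel by feel

## Robot

A 7-joint arm with a two-finger parallel gripper is mounted at the origin on a cart in front of the work surface, level with it; the furniture and walls round the work are solid. World frame = base frame: x ahead of the robot, y to its left, z up, the work surface at z = 0. Lengths are in m, angles in rad, forces in N, time in s.
With the tool pointing down it reaches from about 0.4 to 0.85 m from the base axis. Payload 10.4 kg.
Tool frame: the origin (TCP) lies between the finger pads; the fingertips stand 19 mm ahead of it and the grasp point (between the pads) is the TCP; x points along the fingers, y is the direction in which the jaws open and shut, and the axes are right-handed (so a half turn about x gives the same grasp; the last joint's range is limited). The gripper opens to 87 mm and grips with 3 to 60 N. Pads are 19 mm wide; open, the fingers measure 117 mm over their backs; the gripper's body (75 mm by 190 mm) begins 51 mm behind the grasp point.
Start: joints at [-1.298, 0.332, -0.065, 1.46, 0.022, 1.35, -0.088], TCP at [0.182, 0.598, 0.205] pointing down, gripper open.
Joint ranges: [-2.6, 2.6], [-0.5, 2.12], [-1.47, 1.34], [0.16, 2.42], [-1.27, 4.41], [0.06, 2.06], [-2.6, 2.6]. Speed limits (rad/s): [2.22, 2.22, 2.79, 2.79, 3.14, 3.14, 3.14].

## Interface

Orientations are given as a unit quaternion [x, y, z, w].
In Python, from bench import r gives the robot as it stands.
- The arm moves only by the tool drive_tool, never from a script. Its argument "motion" is a list of rows, each a list of 4 numbers: the shift along the tool's x, y, z in cm, then the turn about the tool's x in units of 5 degrees (1.0 is 5 degrees). In form: [[tx, ty, tz, twist], ...]. A call has 1 to 20 rows; each row is the pose to reach, as a shift and turn from the pose commanded when the call began, along the tool's axes at that moment; what a row does not reach only later rows make up. A row lasts 1/12 s, in which the tool goes at most 41.7 mm and 7.16 degrees, less where a joint would pass 70% of its speed; a pose out of reach is approached as far as the arm can. A call with a gripper value outside its range is refused whole. "grip" is the closure in counts, from 0 (fully open) to 255 (shut), set as the call begins (left out, the last holds). The fingers move at their own pace and stop on an object; "force" is the grip in N (left out, the last holds). Time passes only in rows, so rows that repeat a pose let the fingers close. It gives the time, the measured TCP pose, the force and the opening at its end, in the units of the state.
- r.read_state(): the state, without advancing time (a new reading comes with each control period).
- r.camera(name): name is "scene" or "top" or "wrist"; returns the picture (420x560x3 uint8, red, green, blue); there is no depth.
- r.calibration(name): a dict with "fx", "fy", "cx", "cy" (pixels), "xyz" and "orientation" of the camera in the world. Camera axes: x right, y up, looking along -z (the intrinsics and any distortion apply to the point x, -y, -z); pixel columns grow to the right and rows downward; lengths in m; the calibration is good to about 2 mm. The wrist camera is an equidistant fisheye: a pixel r from the principal point sees the ray r / f radians off the axis. A picture is of the moment at which its call begins: read the wrist's pose just before it. calibration takes no time and is no camera call; for the wrist camera it gives the pose at the moment of the call.
- r.close_job(): hands the job in, once; it reports no verdict.
The state is a dict: "time": time; "joint_positions": joint angles; "joint_vel": joint speeds; "joint_torque": joint torques, N m; "ee_pos": TCP position; "eef_rot": TCP orientation; "ft_force": force on the tool from outside, world axes, zero at the start; "torque": the same for the moment, N m; "width": finger opening in m.
Only numpy, scipy, OpenCV 4.12 (cv2) and the standard library are available. Lean on these libraries where they do the work, as an engineer would, in place of code of your own. Each camera call takes 0.05 s, during which the arm holds its last target.

## Task

The filter wheel closed up in the flat grey round housing must be locked at its index notch, which cannot be seen and is not marked. Turn the black bar knob clockwise (seen from above) and feel for the place where the resistance to turning drops and the wheel falls into the notch, leave it there, then push the locking pin at the front of the cover gently down until it is fully home. Never force the pin (keep under 25 N): it enters only at the notch; leave the other things on the bench undisturbed.

Things in the scene. Friction and masses are not known exactly. Their poses are not given: they have to be found in the camera images.
- wheel_housing: fixed flat grey drum, 184 mm wide, its cover 52 mm above the worktop, on a dark foot plate 150 x 205 x 8 mm; origin on the drum's axis at the worktop; its own -x axis points to the side where the locking pin stands; on its +x side the cover carries a low capped port, 9 mm high
- knob_grip (a point): point on the drum's axis inside the black knob's bar grip, 76 mm above the worktop. Bar 52 mm long, 24 mm wide (grip across this), foot 60 mm and top 90 mm above the worktop, on a round skirt 54 mm wide. It turns with the knob; the bar's long direction is the point's x axis turned 0.75 rad anticlockwise (from above)
- index_knob (a joint): knob angle, rad, 0 to 1.7, growing clockwise from above; starts at 0 to 0.3; hidden notch 0.35 to 1.2 further. Friction 0.1 N m, uneven to 0.25; over the last 0.16 rad before the notch's centre a sprung ball drops in: torque falls, then reverses (wheel pulls itself on, to 0.3-0.5 N m), just past the centre it rises steeply the other way, to 0.5-0.9. Let go late in the dip it centres itself. Can be passed and returned to
- pin_top (a point): centre of the top of the locking pin's steel head, a disc 19 mm wide and 6 mm thick on a thin stem, 70 mm from the drum's axis on its -x side; 74 mm above the worktop when up, 64 mm when home
- lock_pin (a joint): how far the pin is pushed down, in m: 0 up (at the start), 0.010 fully home. It slides with about 2.5 N of friction and stays where it is left. Off the notch it meets the wheel hard at 0.003; the wheel must be within about 0.03 rad of the notch's centre for the pin to go further
- bottle_amber: bystander: small brown bottle with a black cap, 40 mm wide, 82 tall; origin at the centre of its underside
- bottle_ind: bystander: small white dropper bottle with a pointed red cap, 30 mm wide, 75 tall; origin at the centre of its underside
- timer: bystander: white bench timer, 59 x 66 x 22 mm; origin at the centre of its underside
- dish_choc: bystander: round dark brown culture dish with lid, 93 mm wide, 16 tall; origin at the centre of its underside
- tape_roll: bystander: beige tape roll lying flat, 104 mm wide, 24 tall; origin at the centre of its underside
- marker_a: bystander: black felt marker lying flat, 136 mm long, 14 thick; origin at the centre of its underside

How it is judged:
By the outcome, as a careful person would: the job done as asked, in the order asked, and still so for the second after the job is handed in, with the robot touching nothing.
It also fails if it takes over 64 s, if anything falls off the work surface, if the arm or the gripper's body presses on something with over 40 N, if the wrist force passes 120 N, or if a joint passes its speed limit or range.

## Working session

There is one attempt and no reset: what is moved stays moved. The work goes in short steps, Python scripts to look and compute and a tool call to move; the robot and the scene stay as the last step left them, time stands still between calls to the robot, and variables do not carry over. Pictures are saved under pics/ and viewed, and the job is handed in when it is done.

Besides the shell and the picture viewer there is one more tool, called after "Call:" in YAML: its name, and indented under it one key for each argument. drive_tool: Moves the arm, as the interface text tells. Its arguments: {"type":"object","properties":{"motion":{"type":"array","items":{"type":"array","items":{"type":"number"}}},"grip":{"type":"number"},"force":{"type":"number"}},"required":["motion"]}

```bash
ls; mkdir -p pics; python3 - <<'E'
from bench import r
import cv2
s=r.read_state(); print(s)
for n in ("scene","top","wrist"):
    print(n,r.calibration(n))
    cv2.imwrite(f"pics/{n}0.png",r.camera(n)[:,:,::-1])
E
```

```text
pics
{'time': 0.0, 'joint_positions': array([-1.29763509,  0.33287626, -0.0647088 ,  1.46098079,  0.02160195,
        1.34988396, -0.08852055]), 'joint_vel': array([-9.89343329e-04, -8.29511769e-05, -8.96086797e-05,  1.13556800e-03,
       -1.02488037e-03,  6.22214349e-05,  1.16042988e-03]), 'joint_torque': array([ 8.88399718e-04, -6.23254395e+01,  2.52722570e-02, -3.89886725e+01,
       -6.13153330e-02,  3.99457233e-02,  1.65635438e-04]), 'ee_pos': array([0.18204615, 0.59745308, 0.2037324 ]), 'eef_rot': array([ 0.1036722 ,  0.69944151, -0.1046941 ,  0.6993374 ]), 'ft_force': array([-1.09217173, -0.80553119,  0.04494969]), 'torque': array([-0.00219598,  0.04293208, -0.01302431]), 'width': 0.08689314396305456}
scene {'fx': 384.01285102781344, 'fy': 384.01285102781344, 'cx': 274.60498132336176, 'cy': 207.6474236286876, 'xyz': array([ 0.15965537, -0.34524739,  0.64304113]), 'orientation': array([ 0.38964343, -0.1449445 , -0.30021211,  0.85851137])}
top {'fx': 498.52828625354425, 'fy': 498.52828625354425, 'cx': 274.91615751068906, 'cy': 211.60911263440366, 'xyz': array([0.38734014, 0.14541438, 1.20675971]), 'orientation': array([-0.05353165,  0.04799818,  0.7091082 , -0.70142433])}
wrist {'fx': 325.19226210127806, 'fy': 325.19226210127806, 'cx': 279.95518814343444, 'cy': 210.18904615284848, 'xyz': array([0.10378022, 0.62033368, 0.38356871]), 'orientation': array([-0.12066279, -0.08860068,  0.5886801 ,  0.79438413])}
```

View pics/top0.png

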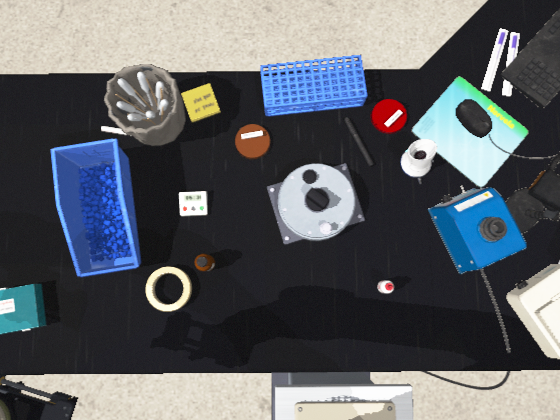

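View pics/scene0.png

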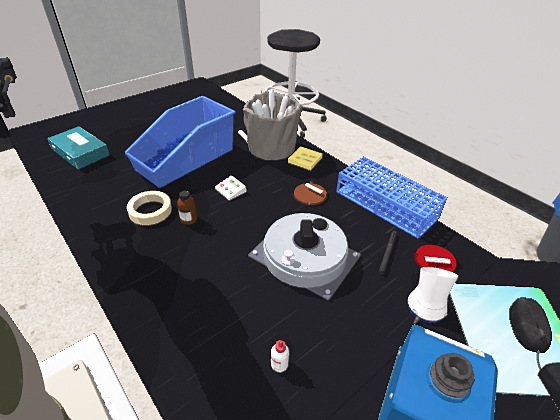

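View pics/wrist0.png

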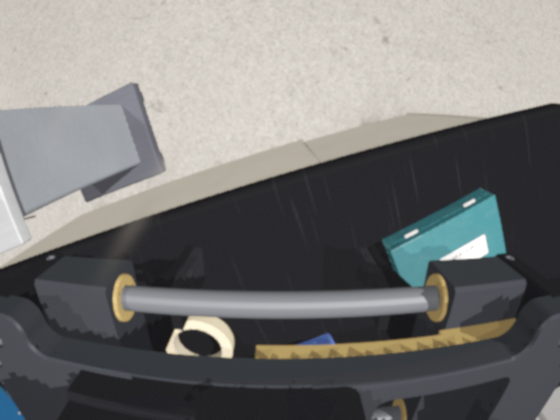

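The top view shows the housing around (317,201), the knob at about (317,199) and the pin near (326,228), front right. The capped port is at (310,176). The amber bottle and tape are on the left, and the dropper bottle is at (386,287). Next I'll zoom in and measure.

```bash
cat > h.py <<'E'
import numpy as np, cv2
from scipy.spatial.transform import Rotation as R
def ray(c,u,v):
    d=np.array([(u-c['cx'])/c['fx'],-(v-c['cy'])/c['fy'],-1.])
    return c['xyz'],R.from_quat(c['orientation']).apply(d)
def onz(c,u,v,z):
    o,d=ray(c,u,v); return (o+d*(z-o[2])/d[2])
def proj(c,p):
    q=R.from_quat(c['orientation']).inv().apply(np.array(p)-c['xyz'])
    return c['cx']+c['fx']*q[0]/-q[2], c['cy']-c['fy']*q[1]/-q[2]
def fproj(c,p):
    q=R.from_quat(c['orientation']).inv().apply(np.array(p)-c['xyz'])
    x=np.array([q[0],-q[1],-q[2]]);th=np.arctan2(np.hypot(x[0],x[1]),x[2]);k=c['fx']*th/np.hypot(x[0],x[1])
    return c['cx']+k*x[0],c['cy']+k*x[1]
def fonz(c,u,v,z):
    a=np.array([u-c['cx'],v-c['cy']])/c['fx'];th=np.linalg.norm(a)
    d=np.r_[np.sin(th)*a/th,np.cos(th)];d=np.array([d[0],-d[1],-d[2]])
    d=R.from_quat(c['orientation']).apply(d);o=c['xyz'];return o+d*(z-o[2])/d[2]
E
python3 - <<'E'
import cv2
a=cv2.imread('pics/top0.png')[150:250,257:377]
b=cv2.imread('pics/scene0.png')[200:305,240:370]
cv2.imwrite('pics/top0z.png',cv2.resize(a,None,fx=6,fy=6,interpolation=cv2.INTER_CUBIC))
cv2.imwrite('pics/scene0z.png',cv2.resize(b,None,fx=5.5,fy=5.5,interpolation=cv2.INTER_CUBIC))
E
```

```text
(no output)
```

View pics/top0z.png

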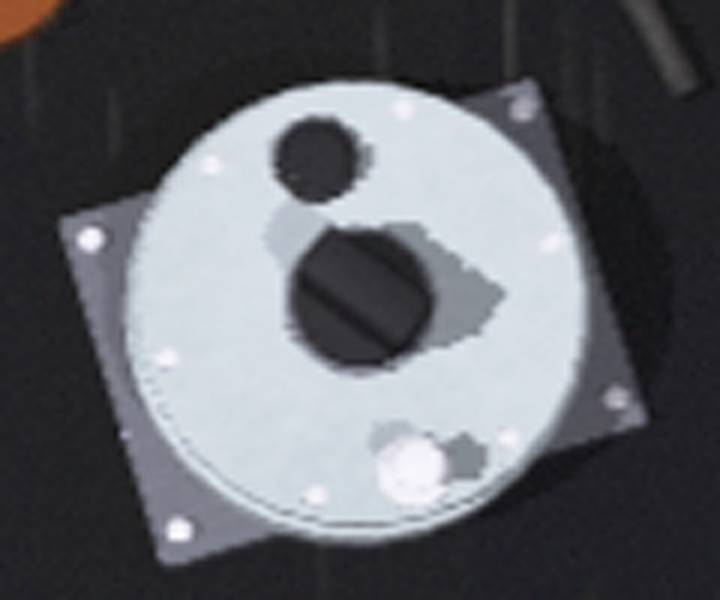

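View pics/scene0z.png

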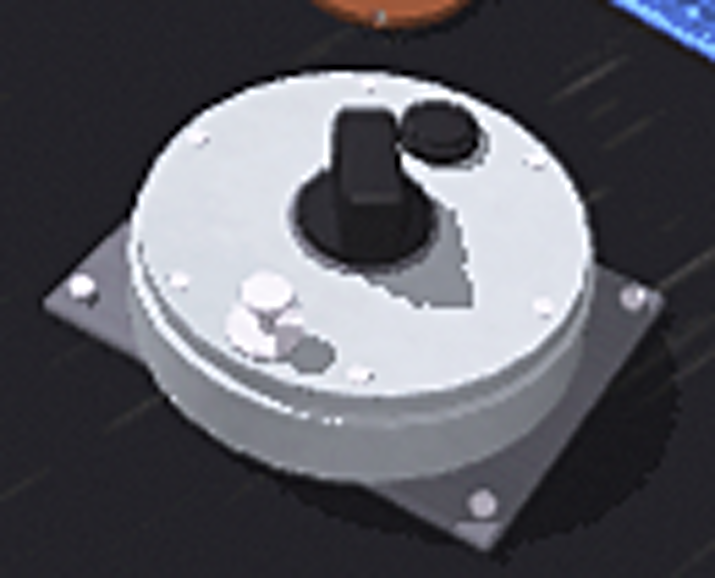

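```bash
python3 - <<'E'
from h import *
from bench import r
for n in('top','scene'):
    c=r.calibration(n); im=cv2.imread(f'pics/{n}0.png'); hsv=cv2.cvtColor(im,cv2.COLOR_BGR2HSV)
    m=((hsv[...,2]>175)).astype(np.uint8)
    k=cv2.morphologyEx(m,cv2.MORPH_CLOSE,np.ones((3,3)))
    cs,_=cv2.findContours(k,cv2.RETR_EXTERNAL,cv2.CHAIN_APPROX_NONE)
    if n=='top':
      cs=[q for q in cs if cv2.pointPolygonTest(q,(290,190),False)>0]
    else: cs=[q for q in cs if cv2.pointPolygonTest(q,(275,235),False)>0]
    q=cs[0]; hull=cv2.convexHull(q)[:,0]
    P=np.array([onz(c,u,v,.052)[:2] for u,v in q[:,0]])
    # circle fit robust
    w=np.ones(len(P),bool)
    for _ in range(5):
        A=np.c_[2*P,np.ones(len(P))]; s=np.linalg.lstsq(A[w],(P**2).sum(1)[w],rcond=None)[0]
        rad=np.sqrt(s[2]+s[0]**2+s[1]**2); e=np.abs(np.hypot(*(P-s[:2]).T)-rad); w=e<max(.0015,np.median(e)*1.5)
    print(n,'circle',s[:2],rad,w.sum(),len(P))
    g=im[...,1]
    a=im[175:225,290:345] if n=='top' else im[210:255,285:330]
    a=np.clip(a.astype(float)*4-60,0,255).astype(np.uint8)
    cv2.imwrite(f'pics/{n}0k.png',cv2.resize(a,None,fx=11,fy=11,interpolation=cv2.INTER_NEAREST))
t=r.calibration('top');sc=r.calibration('scene')
pu=(257+410/6,150+468/6); su=(240+268/5.5,200+293/5.5)
print('pin top',onz(t,*pu,.074),'scene',onz(sc,*su,.074))
pu=(257+317/6,150+160/6); print('port',onz(t,*pu,.061))
for p in[(62,217),(530,80),(648,422),(165,565)]: print('corner',onz(t,257+p[0]/6,150+p[1]/6,.008))
E
```

```text
top circle [0.57898372 0.05785234] 0.08876447104938967 199 215
scene circle [0.58142219 0.05753421] 0.08657054991570491 153 229
pin top [0.51217209 0.03874044 0.074     ] scene [0.51441897 0.03550886 0.074     ]
port [0.63502208 0.07083072 0.061     ]
corner [0.62400579 0.17183996 0.008     ]
corner [ 0.67891034 -0.02061451  0.008     ]
corner [ 0.53702034 -0.06383565  0.008     ]
corner [0.48143137 0.13167362 0.008     ]
```

View pics/top0k.png

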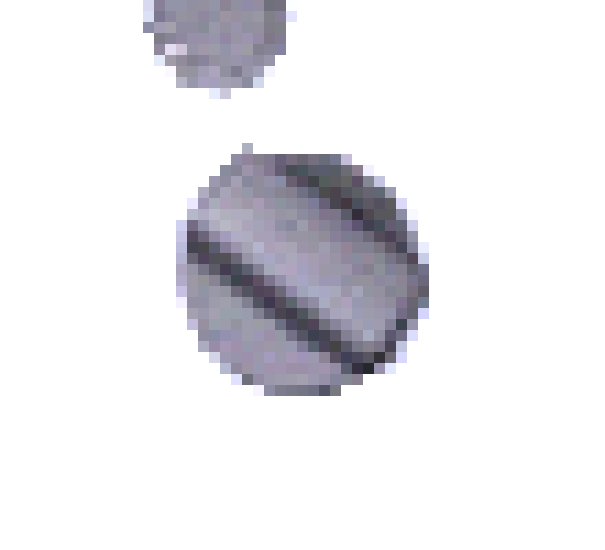

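View pics/scene0k.png

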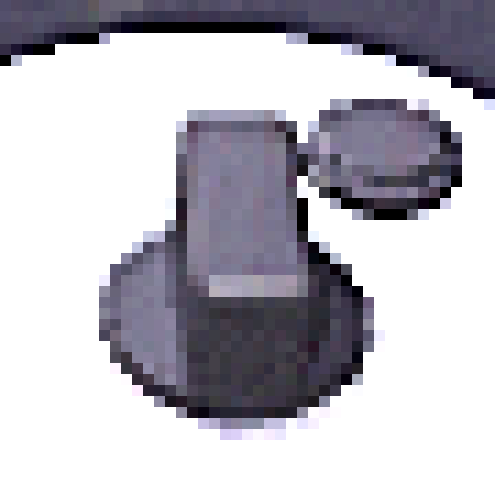

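```bash
cat >> h.py <<'E'
def delta(s,p,yaw=None):
    Rm=R.from_quat(s['eef_rot']); d=Rm.inv().apply(np.array(p)-s['ee_pos'])*100
    y=Rm.as_matrix()[:,1]; cur=np.degrees(np.arctan2(y[1],y[0])); out=None
    if yaw is not None: out=((cur-yaw+90)%180-90)/5
    return 'toolx',Rm.as_matrix()[:,0].round(4),'yaw_y',cur.round(2),'d cm',d.round(2),'twist units(+-36)',out
E
python3 - <<'E'
from h import *
from bench import r
t=r.calibration('top')
for a,b in [((285,165),(420,260)),((195,235),(365,360))]:
    A=onz(t,290+a[0]/11,175+a[1]/11,.09);B=onz(t,290+b[0]/11,175+b[1]/11,.09)
    print(A,B,np.degrees(np.arctan2(*(A-B)[[1,0]])))
s=r.read_state()
print(delta(s,(.579,.058,.2),-35), R.from_quat(s['eef_rot']).as_matrix().round(3))
E
```

```text
[0.59761179 0.05952685 0.09      ] [0.57735108 0.03212853 0.09      ] 53.517534081459814
[0.58313312 0.07842827 0.09      ] [0.55661264 0.04397207 0.09      ] 52.41500561589221
('toolx', array([-3.e-04, -1.e-03, -1.e+00]), 'yaw_y', np.float64(73.05), 'd cm', array([  0.44, -40.04,  53.69]), 'twist units(+-36)', np.float64(-14.389393661799033)) [[-0.     0.291  0.957]
 [-0.001  0.957 -0.291]
 [-1.    -0.001  0.   ]]
```

Call:
drive_tool:
  motion:
    - [0,-10,13.5,5]
    - [0,-20,27,10]
    - [0,-40,53.7,22]
    - [0,-40,53.7,22]
    - [0,-40,53.7,22]
    - [0,-40,53.7,22]
    - [0,-40,53.7,22]
    - [0,-40,53.7,22]
    - [0,-40,53.7,22]
    - [0,-40,53.7,22]
    - [0,-40,53.7,22]
    - [0,-40,53.7,22]
    - [0,-40,53.7,22]
    - [0,-40,53.7,22]
    - [0,-40,53.7,22]
    - [0,-40,53.7,22]
    - [0,-40,53.7,22]
    - [0,-40,53.7,22]
    - [0,-40,53.7,22]
    - [0,-40,53.7,22]
  grip: 120
  force: 20

```text
time: 1.82
ee_pos: [0.5787, 0.0604, 0.2043]
eef_rot: [-0.632, -0.317, 0.632, -0.316]
ft_force: [0.2, 0.1, -1.0]
width: 0.046
```

```bash
python3 - <<'E'
from bench import r
import cv2
from h import *
s=r.read_state(); c=r.calibration('wrist'); print(s['joint_positions'],s['torque'],s['ft_force'],c)
cv2.imwrite("pics/wrist1.png",r.camera('wrist')[:,:,::-1])
cv2.imwrite("pics/top1.png",r.camera('top')[:,:,::-1])
print([fproj(c,p) for p in [(.579,.058,.09),(.512,.0387,.074),s['ee_pos']]])
print(delta(s,(.579,.058,.15),-36.5))
E
```

```text
[-0.6426579   0.25290156  0.55189635  1.60683462 -0.1366483   1.3209941
 -0.71341229] [-0.08471053  0.07365601  0.00654   ] [ 0.23630353  0.08397345 -1.01523562] {'fx': 325.19226210127806, 'fy': 325.19226210127806, 'cx': 279.95518814343444, 'cy': 210.18904615284848, 'xyz': array([0.62729183, 0.12436958, 0.38403253]), 'orientation': array([-0.14168272,  0.0475182 , -0.31196113,  0.93826877])}
[(np.float64(281.33937043457206), np.float64(201.14846057025392)), (np.float64(240.95503150005615), np.float64(248.31700703972314)), (np.float64(279.16987949446695), np.float64(249.3904378221431))]
('toolx', array([-7.e-04,  7.e-04, -1.e+00]), 'yaw_y', np.float64(-36.81), 'd cm', array([5.43, 0.17, 0.17]), 'twist units(+-36)', np.float64(-0.06116706456969325))
```

View pics/wrist1.png

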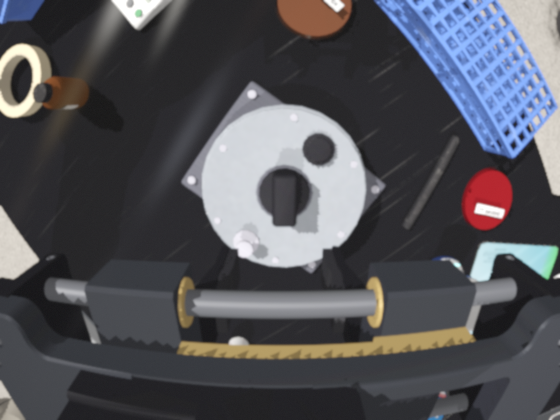

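View pics/top1.png

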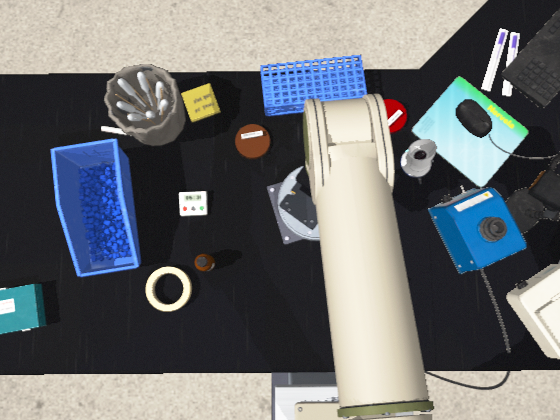

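In the wrist view, the knob bar is upright around (285,200), the pin is near (245,243) and the port is at (319,149). I'll zoom in to measure them.

```bash
python3 - <<'E'
import cv2,numpy as np
a=cv2.imread('pics/wrist1.png')[160:260,225:345]
a=np.clip(a.astype(float)*2.2-20,0,255).astype(np.uint8)
b=cv2.resize(a,None,fx=6,fy=6,interpolation=cv2.INTER_CUBIC)
cv2.imwrite('pics/wrist1z.png',b)
a=cv2.imread('pics/wrist1.png')[220:265,225:270]
cv2.imwrite('pics/wrist1p.png',cv2.resize(a,None,fx=12,fy=12,interpolation=cv2.INTER_CUBIC))
E
```

```text
(no output)
```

View pics/wrist1z.png

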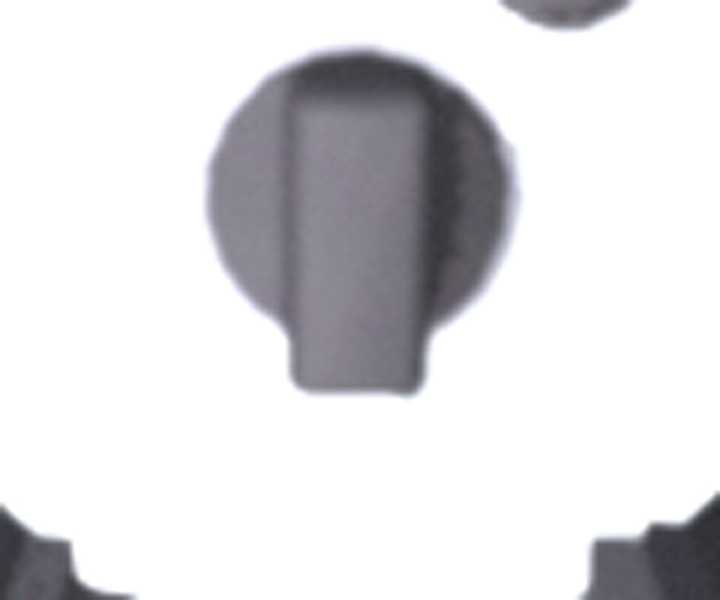

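View pics/wrist1p.png

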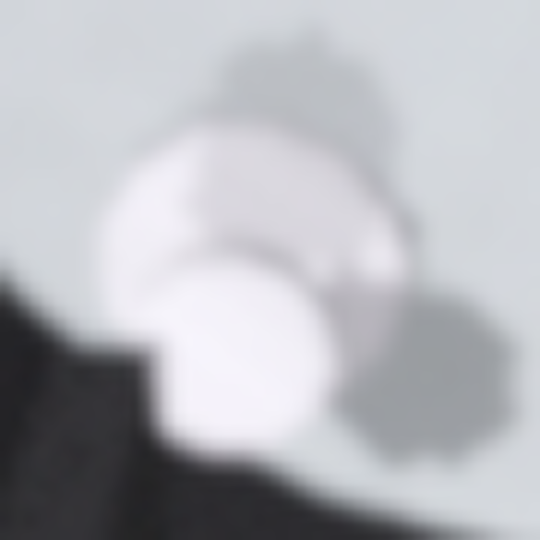

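```bash
python3 - <<'E'
from h import *
from bench import r
c=r.calibration('wrist'); s=r.read_state()
P=[fonz(c,225+x/6,160+y/6,.09) for x,y in [(297,97),(425,97),(427,392),(293,392)]]
P=np.array(P);print(P,P.mean(0)); print('w',np.linalg.norm(P[0]-P[1]),'l',np.linalg.norm(P[1]-P[2]))
d=(P[0]+P[1]-P[2]-P[3])[:2];print('yaw',np.degrees(np.arctan2(d[1],d[0])))
pin=fonz(c,225+240/12,220+352/12,.074);print('pin',pin,'dia',np.linalg.norm(fonz(c,225+150/12,220+352/12,.074)-fonz(c,225+332/12,220+352/12,.074)))
m=P.mean(0);v=pin-m;print('pin-axis',v,np.hypot(*v[:2]),np.degrees(np.arctan2(-v[1],-v[0])))
print('skirt ctr',fonz(c,225+361/6,160+200/6,.06),'tipmid check',delta(s,(m[0],m[1],.084),np.degrees(np.arctan2(d[1],d[0]))-90))
E
```

```text
[[0.5883299  0.08093636 0.09      ]
 [0.6040889  0.06918825 0.09      ]
 [0.57608871 0.03010043 0.09      ]
 [0.55887717 0.04297373 0.09      ]] [0.58184617 0.05579969 0.09      ]
w 0.019656154863586923 l 0.04808188829123577
yaw 53.2898223973745
pin [0.51476825 0.03525526 0.074     ] dia 0.016009281452132085
pin-axis [-0.06707792 -0.02054443 -0.016     ] 0.0701535564447666 17.028625363641034
skirt ctr [0.58231668 0.05556938 0.06      ] tipmid check ('toolx', array([-2.e-04,  9.e-04, -1.e+00]), 'yaw_y', np.float64(-36.79), 'd cm', array([12.06,  0.53,  0.19]), 'twist units(+-36)', np.float64(-0.01635631105150992))
```

Call:
drive_tool:
  motion:
    - [0,0.45,0.2,0]
    - [3,0.45,0.2,0]
    - [6,0.45,0.2,0]
    - [8,0.45,0.2,0]
    - [9.5,0.45,0.2,0]
    - [10.5,0.45,0.2,0]
    - [11.5,0.45,0.2,0]
    - [12,0.45,0.2,0]
    - [12,0.45,0.2,0]
    - [12,0.45,0.2,0]
    - [12,0.45,0.2,0]

```text
time: 2.83
ee_pos: [0.5823, 0.0545, 0.0854]
eef_rot: [0.633, 0.316, -0.632, 0.316]
ft_force: [0.3, -0.1, -0.1]
width: 0.0461
```

```bash
python3 - <<'E'
from bench import r
import cv2
from h import *
s=r.read_state(); c=r.calibration('wrist'); print(s['torque'],s['ft_force'],delta(s,(.581,.0562,.084),-36.8))
cv2.imwrite("pics/wrist2.png",r.camera('wrist')[:,:,::-1])
E
```

```text
[-0.1248552   0.08078736  0.03645499] [ 0.31985997 -0.10178603 -0.09949568] ('toolx', array([ 1.4e-03,  5.0e-04, -1.0e+00]), 'yaw_y', np.float64(-36.95), 'd cm', array([ 0.14, -0.2 , -0.06]), 'twist units(+-36)', np.float64(-0.029442181050268346))
```

View pics/wrist2.png

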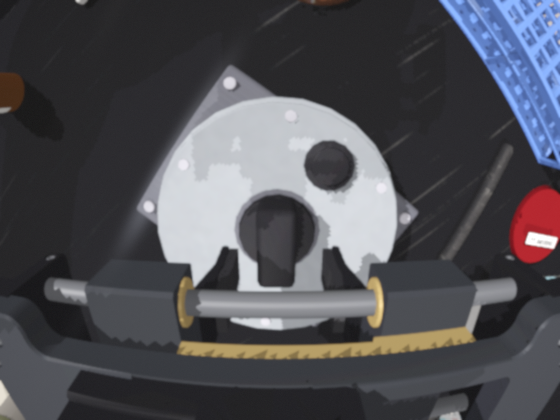

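The bar sits about 4 px left of the middle of the fingers, roughly 2 mm, which matches the computed -0.2 cm shift in y. I'll correct that and close gently.

Call:
drive_tool:
  motion:
    - [0.1,-0.2,0,0]
    - [0.1,-0.2,0,0]
    - [0.1,-0.2,0,0]
    - [0.1,-0.2,0,0]
    - [0.1,-0.2,0,0]
    - [0.1,-0.2,0,0]
    - [0.1,-0.2,0,0]
    - [0.1,-0.2,0,0]
    - [0.1,-0.2,0,0]
  grip: 255
  force: 15

```text
time: 3.63
ee_pos: [0.5801, 0.0556, 0.0835]
eef_rot: [0.633, 0.316, -0.633, 0.316]
ft_force: [0.3, -0.1, 0.7]
width: 0.0014
```

```bash
python3 - <<'E'
from bench import r
from h import *
s=r.read_state(); f=R.from_quat(s['eef_rot']).inv().apply(s['ft_force']);print(s['time'],s['width'],s['torque'],s['ft_force'],'toolF',f,delta(s,(.581,.0562,.084),-36.8))
E
```

```text
3.6333 0.001385535891311661 [-0.06276584  0.09927245 -0.01107263] [ 0.33169057 -0.05877611  0.6676222 ] toolF [-0.66762449  0.30038186 -0.1524498 ] ('toolx', array([ 0.e+00,  1.e-04, -1.e+00]), 'yaw_y', np.float64(-36.95), 'd cm', array([-0.05,  0.04, -0.1 ]), 'twist units(+-36)', np.float64(-0.029472541759798788))
```

```bash
python3 - <<'E'
from bench import r
import cv2
from h import *
a=r.camera('wrist')[:,:,::-1];cv2.imwrite("pics/wrist3.png",a)
cv2.imwrite('pics/wrist3z.png',cv2.resize(a[160:330,170:390],None,fx=3.5,fy=3.5,interpolation=cv2.INTER_CUBIC))
b=r.camera('scene')[:,:,::-1]
cv2.imwrite('pics/scene3z.png',cv2.resize(b[100:310,200:400],None,fx=2.8,fy=2.8,interpolation=cv2.INTER_CUBIC))
E
```

```text
(no output)
```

View pics/wrist3z.png

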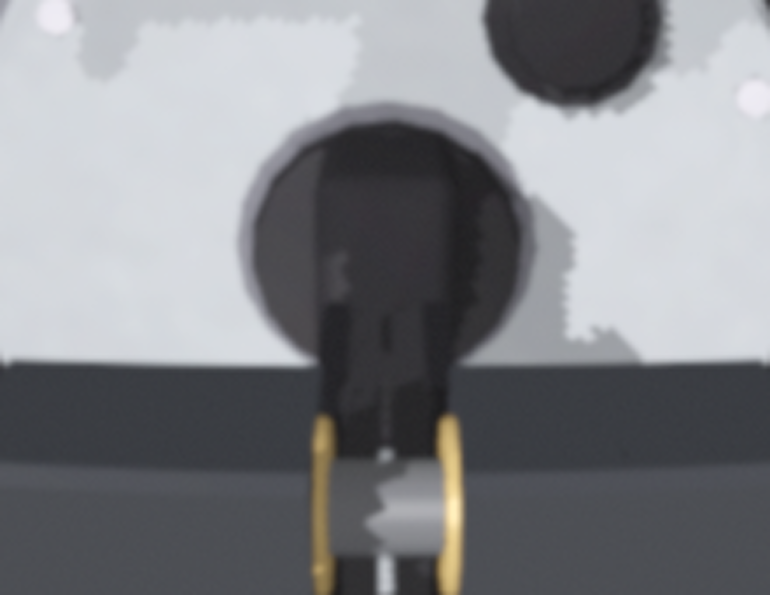

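View pics/scene3z.png

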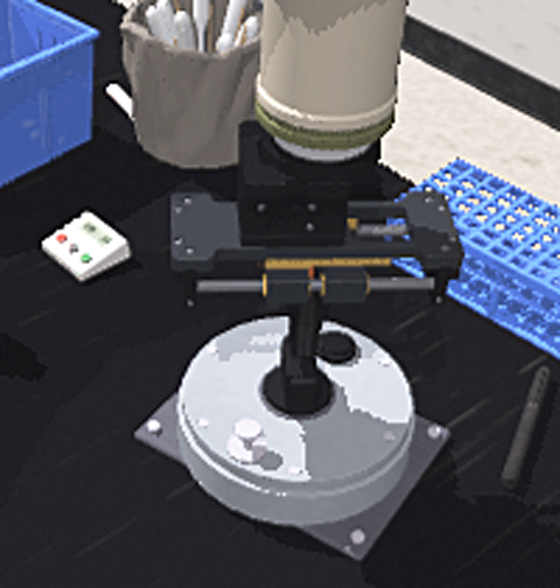

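```bash
python3 - <<'E'
from bench import r
from h import *
s=r.read_state();c=r.calibration('wrist');sc=r.calibration('scene')
Rm=R.from_quat(s['eef_rot'])
for n,o in [('tcp',0),('tip',.019),('-51',-.051)]:
    p=s['ee_pos']+Rm.apply([o,0,0])
    u=fproj(c,p);v=proj(sc,p);print(n,p,'w',u,((u[0]-170)*3.5,(u[1]-160)*3.5),'sc',v,((v[0]-200)*2.8,(v[1]-100)*2.8))
for z in(.06,.09):
    p=(.581,.0562,z);u=fproj(c,p);v=proj(sc,p);print(z,((u[0]-170)*3.5,(u[1]-160)*3.5),((v[0]-200)*2.8,(v[1]-100)*2.8))
print(s['joint_positions'],c['xyz'])
E
```

```text
tcp [0.58006385 0.05562563 0.08352662] w (np.float64(279.14118863286143), np.float64(249.38264091217562)) (np.float64(381.994160215015), np.float64(312.8392431926147)) sc (np.float64(306.52427292557275), np.float64(230.0978792522149)) (np.float64(298.26796419160365), np.float64(364.2740619062017))
tip [0.58006392 0.05562689 0.06452662] w (np.float64(279.20186136507687), np.float64(237.60944007407298)) (np.float64(382.20651477776903), np.float64(271.63304025925544)) sc (np.float64(305.9032718522969), np.float64(236.52490370460467)) (np.float64(296.5291611864312), np.float64(382.26973037289304))
-51 [0.58006367 0.05562226 0.13452662] w (np.float64(278.9153968180768), np.float64(294.1502035464094)) (np.float64(381.20388886326873), np.float64(469.5257124124329)) sc (np.float64(308.290457697242), np.float64(211.81882434643563)) (np.float64(303.2132815522776), np.float64(313.09270817001976))
0.06 (np.float64(384.3575798865632), np.float64(257.84279832846215)) (np.float64(296.5224480684189), np.float64(385.5115257543866))
0.09 (np.float64(384.320799334773), np.float64(323.05709388753047)) (np.float64(299.27791483808664), np.float64(357.0527225290601))
[-0.60747422  0.36490174  0.5277809   1.7448958  -0.20455331  1.08664397
 -0.657397  ] [0.62873956 0.11961883 0.26325529]
```

The fingers closed to 1.4 mm and look embedded in the bar, with almost no force. That isn't a real grip, so I'll reopen and check.

Call:
drive_tool:
  motion:
    - [0,0,0,0]
    - [0,0,0,0]
    - [0,0,0,0]
    - [0,0,0,0]
    - [0,0,0,0]
    - [0,0,0,0]
  grip: 120

```text
time: 4.23
ee_pos: [0.58, 0.0557, 0.0835]
eef_rot: [0.633, 0.316, -0.633, 0.316]
ft_force: [1.2, 0.5, 0.1]
width: 0.0325
```

```bash
python3 - <<'E'
from bench import r
import cv2
from h import *
s=r.read_state();print(s['time'],s['width'],s['torque'],s['ft_force'],s['ee_pos'])
a=r.camera('wrist')[:,:,::-1]
cv2.imwrite('pics/wrist4z.png',cv2.resize(a[160:330,170:390],None,fx=3.5,fy=3.5,interpolation=cv2.INTER_CUBIC))
b=r.camera('scene')[:,:,::-1]
cv2.imwrite('pics/scene4z.png',cv2.resize(b[190:270,260:350],None,fx=6,fy=6,interpolation=cv2.INTER_CUBIC))
E
```

```text
4.2333 0.03253545032657395 [-0.16186487  0.1238719   0.00604011] [1.19482242 0.45332165 0.06025769] [0.58003035 0.05566517 0.08354432]
```

View pics/wrist4z.png

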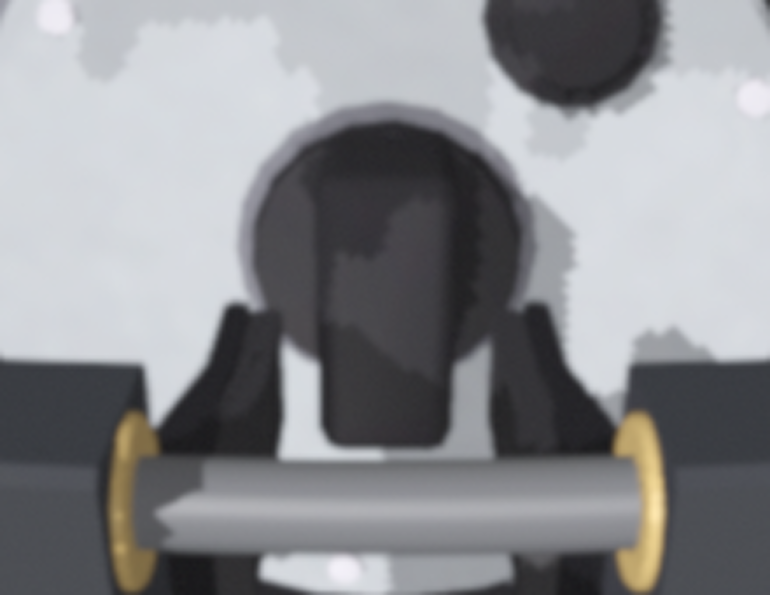

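View pics/scene4z.png

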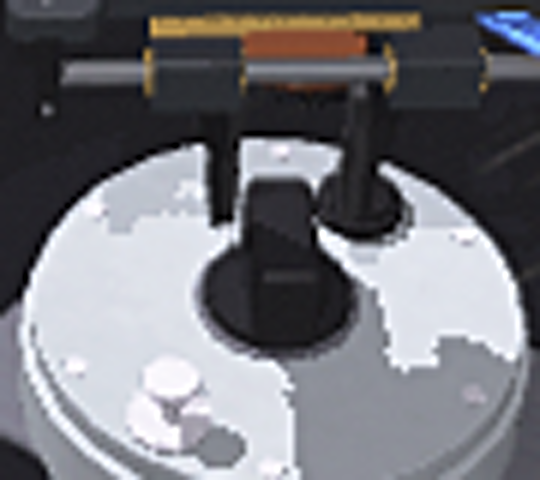

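The fingertips look higher than the stated 19 mm would put them. I'll let the fingers settle, then triangulate a tip from two views.

Call:
drive_tool:
  motion:
    - [0,0,0,0]
    - [0,0,0,0]
    - [0,0,0,0]
    - [0,0,0,0]

```text
time: 4.67
ee_pos: [0.5801, 0.0556, 0.0835]
eef_rot: [0.633, 0.316, -0.633, 0.316]
ft_force: [-0.2, -0.4, 0.1]
width: 0.0458
```

```bash
python3 - <<'E'
from bench import r
import cv2
from h import *
s=r.read_state();print(s['time'],s['width'],s['ee_pos'])
a=r.camera('wrist')[:,:,::-1]
cv2.imwrite('pics/wrist5z.png',cv2.resize(a[200:300,200:360],None,fx=5,fy=5,interpolation=cv2.INTER_CUBIC))
b=r.camera('scene')[:,:,::-1]
b=np.clip(b.astype(float)*2,0,255).astype(np.uint8)
cv2.imwrite('pics/scene5z.png',cv2.resize(b[170:270,260:350],None,fx=6,fy=6,interpolation=cv2.INTER_CUBIC))
E
```

```text
4.6667 0.045813170814864745 [0.58006255 0.05561547 0.08352556]
```

View pics/wrist5z.png

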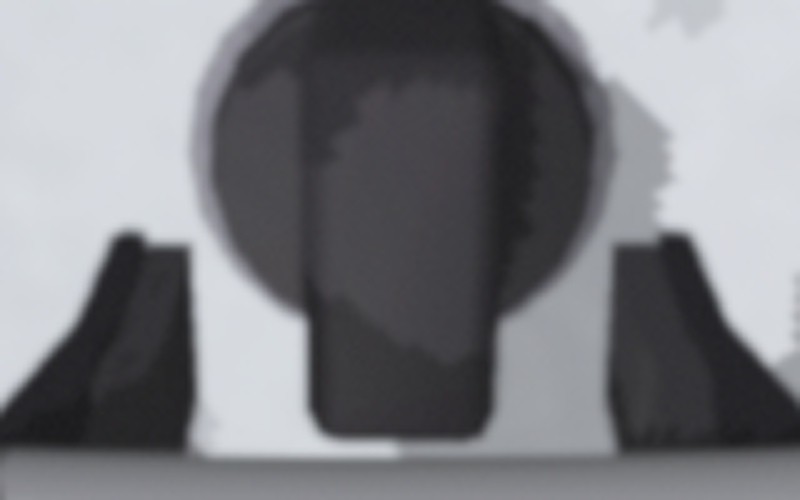

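View pics/scene5z.png

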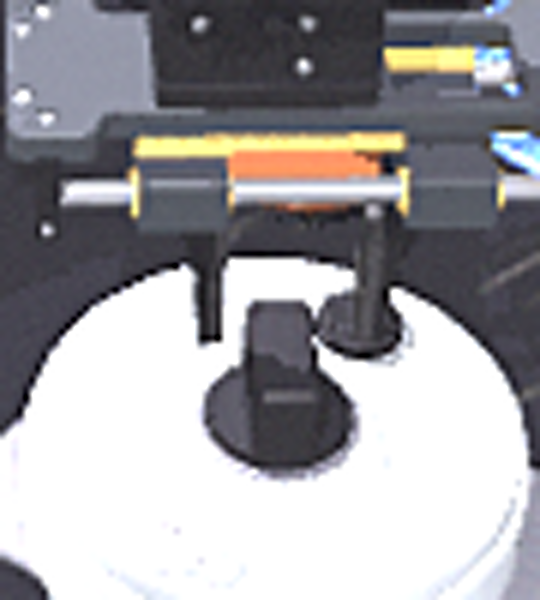

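```bash
python3 - <<'E'
from bench import r
from h import *
s=r.read_state();c=r.calibration('wrist');sc=r.calibration('scene');Rm=R.from_quat(s['eef_rot'])
p=fonz(c,230.4,248.2,0);o1=c['xyz'];d1=p-o1;o2,d2=ray(sc,294.8,226.7)
A=np.c_[d1,-d2];t=np.linalg.lstsq(A,o2-o1,rcond=None)[0]
a,b=o1+t[0]*d1,o2+t[1]*d2;print(a,b,'in tool',Rm.inv().apply((a+b)/2-s['ee_pos']),np.linalg.norm(a-b))
for o in((.019,-.030,0),(0.0,-.03,0),(.019,-.03,.0095),(.019,-.03,-.0095)):
    q=s['ee_pos']+Rm.apply(o);print(o,fproj(c,q),proj(sc,q))
E
```

```text
[0.55973076 0.07582653 0.09103775] [0.56225473 0.07300824 0.09074331] in tool [-0.00733046 -0.02652607 -0.00356371] 0.0037947191996558468
(0.019, -0.03, 0) (np.float64(233.93987229739653), np.float64(237.4558598639781)) (np.float64(291.7934626383039), np.float64(236.71706643139242))
(0.0, -0.03, 0) (np.float64(229.8609953852117), np.float64(249.1066921986352)) (np.float64(292.19651245454315), np.float64(230.28436317459602))
(0.019, -0.03, 0.0095) (np.float64(234.65119449542271), np.float64(250.5107879082234)) (np.float64(292.1033424041079), np.float64(239.93594970083322))
(0.019, -0.03, -0.0095) (np.float64(233.2583590620134), np.float64(223.9661319943113)) (np.float64(291.48899996017263), np.float64(233.55445328605546))
```

The triangulated fingertip sits about 7 mm above the TCP height (z≈0.091, just over the bar top), where the stated geometry puts it 19 mm below. So the fingers closed above the bar. I'll go lower in small steps and watch the force.

Call:
drive_tool:
  motion:
    - [0.15,0,0,0]
    - [0.3,0,0,0]
    - [0.45,0,0,0]
    - [0.6,0,0,0]
    - [0.6,0,0,0]

```text
time: 5.18
ee_pos: [0.5798, 0.0556, 0.0771]
eef_rot: [-0.632, -0.316, 0.633, -0.316]
ft_force: [-0.4, -0.3, 0.3]
width: 0.046
```

Call:
drive_tool:
  motion:
    - [0.15,0,0,0]
    - [0.3,0,0,0]
    - [0.45,0,0,0]
    - [0.6,0,0,0]
    - [0.6,0,0,0]

```text
time: 5.6
ee_pos: [0.5798, 0.0556, 0.0712]
eef_rot: [-0.633, -0.316, 0.633, -0.316]
ft_force: [-0.2, -0.6, 0.0]
width: 0.0463
```

Call:
drive_tool:
  motion:
    - [0.15,0,0,0]
    - [0.3,0,0,0]
    - [0.45,0,0,0]
    - [0.6,0,0,0]
    - [0.6,0,0,0]

```text
time: 6.02
ee_pos: [0.5798, 0.0556, 0.0652]
eef_rot: [-0.633, -0.316, 0.633, -0.316]
ft_force: [-0.8, -0.1, 1.0]
width: 0.0459
```

```bash
python3 - <<'E'
from bench import r
import cv2
from h import *
s=r.read_state();print(s['time'],s['width'],s['ee_pos'],s['ft_force'])
a=r.camera('wrist')[:,:,::-1]
cv2.imwrite('pics/wrist6z.png',cv2.resize(a[200:300,200:360],None,fx=5,fy=5,interpolation=cv2.INTER_CUBIC))
b=r.camera('scene')[:,:,::-1]
b=np.clip(b.astype(float)*2,0,255).astype(np.uint8)
cv2.imwrite('pics/scene6z.png',cv2.resize(b[170:270,260:350],None,fx=6,fy=6,interpolation=cv2.INTER_CUBIC))
E
```

```text
6.0167 0.045853382028585805 [0.57984464 0.05563692 0.06515125] [-0.82390383 -0.07844262  0.97611636]
```

View pics/wrist6z.png

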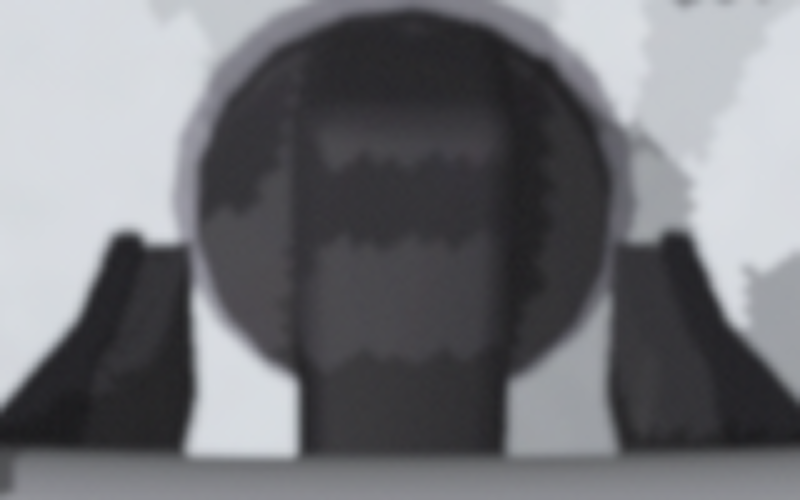

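View pics/scene6z.png

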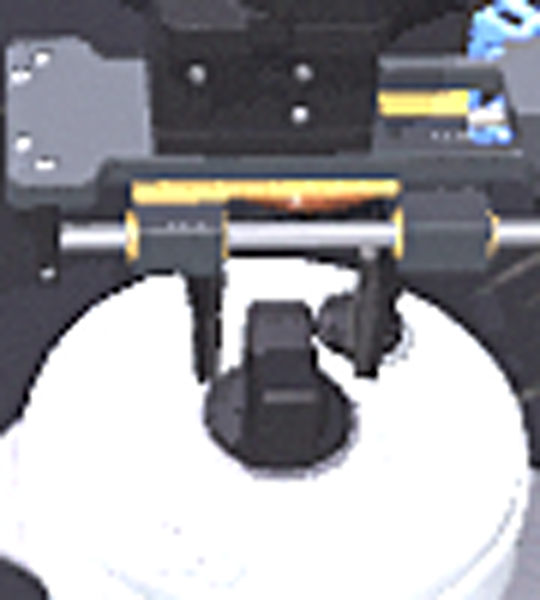

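The fingers now straddle the bar evenly. I'll go 4 mm deeper and then grip.

Call:
drive_tool:
  motion:
    - [0.2,0,0,0]
    - [0.4,0,0,0]
    - [0.4,0,0,0]
    - [0.4,0,0,0]
    - [0.4,0,0,0]
    - [0.4,0,0,0]
    - [0.4,0,0,0]
    - [0.4,0,0,0]
  grip: 255
  force: 20

```text
time: 6.78
ee_pos: [0.5801, 0.0555, 0.0615]
eef_rot: [0.633, 0.316, -0.633, 0.316]
ft_force: [1.4, -0.4, -2.0]
width: 0.024
```

```bash
cat > st.py <<'E'
from bench import r
from h import *
s=r.read_state(); Rm=R.from_quat(s['eef_rot']); y=Rm.as_matrix()[:,1]
print('t',round(s['time'],2),'w',round(s['width'],4),'yaw',np.degrees(np.arctan2(y[1],y[0])).round(2),'pos',s['ee_pos'].round(4),'tq',s['torque'].round(3),'F',s['ft_force'].round(2),'toolF',Rm.inv().apply(s['ft_force']).round(2),'j7',s['joint_positions'][6].round(3))
E
python3 st.py
```

```text
t 6.78 w 0.024 yaw -36.95 pos [0.5801 0.0555 0.0615] tq [-0.206 -0.221 -0.028] F [ 1.36 -0.41 -1.95] toolF [ 1.95  1.33 -0.49] j7 -0.646
```

Call:
drive_tool:
  motion:
    - [0,0,0,0]
    - [0,0,0,0.3]
    - [0,0,0,0.6]
    - [0,0,0,0.9]
    - [0,0,0,1.2]
  force: 50

```text
time: 7.2
ee_pos: [0.58, 0.0556, 0.0615]
eef_rot: [-0.649, -0.281, 0.649, -0.281]
ft_force: [1.7, -0.6, -3.3]
width: 0.0238
```

```bash
python3 st.py
```

```text
t 7.2 w 0.0238 yaw -43.11 pos [0.58   0.0556 0.0615] tq [-0.297 -0.206  0.182] F [ 1.7  -0.64 -3.3 ] toolF [ 3.3   1.68 -0.7 ] j7 -0.746
```

Call:
drive_tool:
  motion:
    - [0,0,0,0.3]
    - [0,0,0,0.6]
    - [0,0,0,0.9]
    - [0,0,0,1.2]

```text
time: 7.53
ee_pos: [0.5799, 0.0557, 0.0615]
eef_rot: [-0.662, -0.247, 0.663, -0.247]
ft_force: [0.2, -0.4, -2.2]
width: 0.0234
```

```bash
python3 st.py
```

```text
t 7.53 w 0.0234 yaw -49.1 pos [0.5799 0.0557 0.0615] tq [-0.154  0.033  0.245] F [ 0.25 -0.42 -2.17] toolF [2.17 0.48 0.09] j7 -0.842
```

Call:
drive_tool:
  motion:
    - [0,0,0,0.2]
    - [0,0,0,0.4]
    - [0,0,0,0.6]

```text
time: 7.78
ee_pos: [0.5799, 0.0558, 0.0615]
eef_rot: [-0.669, -0.23, 0.669, -0.23]
ft_force: [0.7, -0.2, -2.4]
width: 0.0235
```

```bash
python3 st.py
```

```text
t 7.78 w 0.0235 yaw -52.04 pos [0.5799 0.0558 0.0615] tq [-0.084  0.205  0.192] F [ 0.66 -0.21 -2.35] toolF [ 2.35  0.57 -0.39] j7 -0.89
```

Call:
drive_tool:
  motion:
    - [0,0,0,0.2]
    - [0,0,0,0.4]
    - [0,0,0,0.6]

```text
time: 8.03
ee_pos: [0.5798, 0.0558, 0.0615]
eef_rot: [-0.674, -0.213, 0.675, -0.212]
ft_force: [-1.2, 0.4, -1.6]
width: 0.0236
```

```bash
python3 st.py
```

```text
t 8.03 w 0.0236 yaw -55.03 pos [0.5798 0.0558 0.0615] tq [0.083 0.529 0.196] F [-1.19  0.42 -1.55] toolF [ 1.55 -1.02  0.73] j7 -0.938
```

Call:
drive_tool:
  motion:
    - [0,0,0,0.2]
    - [0,0,0,0.4]
    - [0,0,0,0.6]

```text
time: 8.28
ee_pos: [0.5798, 0.0559, 0.0615]
eef_rot: [-0.68, -0.195, 0.68, -0.194]
ft_force: [-2.7, 0.6, -1.1]
width: 0.0235
```

```bash
python3 st.py
```

```text
t 8.28 w 0.0235 yaw -58.04 pos [0.5798 0.0559 0.0615] tq [0.331 0.744 0.276] F [-2.68  0.64 -1.13] toolF [ 1.13 -1.96  1.93] j7 -0.987
```

Call:
drive_tool:
  motion:
    - [0,0,0,0.2]
    - [0,0,0,0.4]
    - [0,0,0,0.6]

```text
time: 8.53
ee_pos: [0.5798, 0.056, 0.0615]
eef_rot: [-0.684, -0.177, 0.685, -0.177]
ft_force: [-2.6, 1.9, -0.2]
width: 0.0234
```

```bash
python3 st.py
```

```text
t 8.53 w 0.0234 yaw -61.03 pos [0.5798 0.056  0.0615] tq [0.447 1.007 0.214] F [-2.64  1.91 -0.24] toolF [ 0.24 -2.95  1.38] j7 -1.035
```

Call:
drive_tool:
  motion:
    - [0,0,0,0.2]
    - [0,0,0,0.4]
    - [0,0,0,0.6]

```text
time: 8.78
ee_pos: [0.5798, 0.056, 0.0615]
eef_rot: [-0.689, -0.159, 0.689, -0.159]
ft_force: [-3.7, 2.8, -0.3]
width: 0.0233
```

```bash
python3 st.py
```

```text
t 8.78 w 0.0233 yaw -64.03 pos [0.5798 0.056  0.0615] tq [0.642 1.265 0.189] F [-3.72  2.79 -0.26] toolF [ 0.27 -4.13  2.12] j7 -1.083
```

Call:
drive_tool:
  motion:
    - [0,0,0,0.2]
    - [0,0,0,0.4]
    - [0,0,0,0.6]

```text
time: 9.03
ee_pos: [0.5797, 0.0561, 0.0615]
eef_rot: [-0.693, -0.141, 0.693, -0.141]
ft_force: [-5.5, 3.3, 1.2]
width: 0.0232
```

```bash
python3 st.py
```

```text
t 9.03 w 0.0232 yaw -67.02 pos [0.5797 0.0561 0.0615] tq [0.734 1.218 0.219] F [-5.47  3.27  1.16] toolF [-1.16 -5.15  3.76] j7 -1.131
```

Call:
drive_tool:
  motion:
    - [0,-0.05,0.03,0.2]
    - [0,-0.05,0.03,0.4]
    - [0,-0.05,0.03,0.6]

```text
time: 9.28
ee_pos: [0.5797, 0.0562, 0.0615]
eef_rot: [0.696, 0.123, -0.696, 0.122]
ft_force: [-2.5, 3.0, -3.6]
width: 0.0235
```

```bash
python3 st.py
```

```text
t 9.28 w 0.0235 yaw -70.04 pos [0.5797 0.0562 0.0615] tq [0.603 0.616 0.151] F [-2.53  3.   -3.58] toolF [ 3.58 -3.68  1.36] j7 -1.18
```

Call:
drive_tool:
  motion:
    - [0,0,0,0.2]
    - [0,0,0,0.4]
    - [0,0,0,0.6]

```text
time: 9.53
ee_pos: [0.5796, 0.0563, 0.0615]
eef_rot: [0.699, 0.104, -0.699, 0.104]
ft_force: [-0.1, 2.8, -3.3]
width: 0.0237
```

```bash
python3 st.py
```

```text
t 9.53 w 0.0237 yaw -73.05 pos [0.5796 0.0563 0.0615] tq [0.836 0.589 0.068] F [-0.12  2.78 -3.32] toolF [ 3.32 -2.69 -0.7 ] j7 -1.229
```

Call:
drive_tool:
  motion:
    - [0,0,0,0.2]
    - [0,0,0,0.4]
    - [0,0,0,0.6]

```text
time: 9.78
ee_pos: [0.5796, 0.0563, 0.0615]
eef_rot: [0.702, 0.086, -0.702, 0.086]
ft_force: [-1.0, 5.1, -3.5]
width: 0.0235
```

```bash
python3 st.py
```

```text
t 9.78 w 0.0235 yaw -76.03 pos [0.5796 0.0563 0.0615] tq [1.08  0.578 0.218] F [-1.05  5.07 -3.51] toolF [ 3.51 -5.17 -0.21] j7 -1.276
```

Call:
drive_tool:
  motion:
    - [0,0,0,0.2]
    - [0,0,0,0.4]

```text
time: 9.95
ee_pos: [0.5795, 0.0564, 0.0615]
eef_rot: [-0.703, -0.074, 0.703, -0.074]
ft_force: [-1.9, 4.7, -3.6]
width: 0.0233
```

```bash
python3 st.py
```

```text
t 9.95 w 0.0233 yaw -78.03 pos [0.5795 0.0564 0.0615] tq [1.095 0.654 0.127] F [-1.9   4.68 -3.55] toolF [ 3.55 -4.97  0.89] j7 -1.308
```

Call:
drive_tool:
  motion:
    - [0,-0.05,0,0.2]
    - [0,-0.05,0,0.4]

```text
time: 10.12
ee_pos: [0.5796, 0.0564, 0.0615]
eef_rot: [0.705, 0.061, -0.704, 0.061]
ft_force: [-1.0, 4.2, -3.0]
width: 0.0236
```

```bash
python3 st.py
```

```text
t 10.12 w 0.0236 yaw -80.05 pos [0.5796 0.0564 0.0615] tq [0.804 0.475 0.238] F [-0.99  4.16 -2.96] toolF [ 2.95 -4.27  0.25] j7 -1.341
```

Call:
drive_tool:
  motion:
    - [0,-0.02,0,0.2]
    - [0,-0.04,0,0.4]

```text
time: 10.28
ee_pos: [0.5795, 0.0566, 0.0615]
eef_rot: [0.706, 0.049, -0.705, 0.049]
ft_force: [-0.7, 2.8, -5.2]
width: 0.0234
```

```bash
python3 st.py
```

```text
t 10.28 w 0.0234 yaw -82.06 pos [0.5795 0.0566 0.0615] tq [0.509 0.295 0.172] F [-0.72  2.81 -5.23] toolF [ 5.23 -2.89  0.33] j7 -1.374
```

Call:
drive_tool:
  motion:
    - [0,0,0,0.2]
    - [0,0,0,0.4]

```text
time: 10.45
ee_pos: [0.5795, 0.0566, 0.0615]
eef_rot: [0.706, 0.037, -0.706, 0.037]
ft_force: [-1.0, 1.4, -4.6]
width: 0.0232
```

```bash
python3 st.py
```

```text
t 10.45 w 0.0232 yaw -84.06 pos [0.5795 0.0566 0.0615] tq [0.472 0.3   0.105] F [-1.03  1.39 -4.64] toolF [ 4.64 -1.49  0.88] j7 -1.406
```

Call:
drive_tool:
  motion:
    - [0,0,0,0.2]
    - [0,0,0,0.4]

```text
time: 10.62
ee_pos: [0.5795, 0.0567, 0.0615]
eef_rot: [0.707, 0.024, -0.707, 0.024]
ft_force: [0.8, 3.1, -5.0]
width: 0.0236
```

```bash
python3 st.py
```

```text
t 10.62 w 0.0236 yaw -86.06 pos [0.5795 0.0567 0.0615] tq [0.393 0.127 0.199] F [ 0.76  3.11 -5.02] toolF [ 5.02 -3.05 -0.97] j7 -1.438
```

Call:
drive_tool:
  motion:
    - [0,0,0,0.2]
    - [0,0,0,0.4]

```text
time: 10.78
ee_pos: [0.5795, 0.0568, 0.0615]
eef_rot: [0.707, 0.012, -0.707, 0.012]
ft_force: [1.0, 2.2, -4.6]
width: 0.0233
```

```bash
python3 st.py
```

```text
t 10.78 w 0.0233 yaw -88.08 pos [0.5795 0.0568 0.0615] tq [ 0.41   0.127 -0.304] F [ 0.97  2.22 -4.63] toolF [ 4.63 -2.19 -1.05] j7 -1.47
```

Call:
drive_tool:
  motion:
    - [0,0,0,0.2]
    - [0,0,0,0.4]

```text
time: 10.95
ee_pos: [0.5795, 0.0568, 0.0615]
eef_rot: [0.707, -0.0, -0.707, -0.0]
ft_force: [1.1, 2.3, -5.1]
width: 0.0231
```

```bash
python3 st.py
```

```text
t 10.95 w 0.0231 yaw -90.05 pos [0.5795 0.0568 0.0615] tq [ 0.425  0.065 -0.028] F [ 1.09  2.27 -5.06] toolF [ 5.06 -2.27 -1.09] j7 -1.501
```

Call:
drive_tool:
  motion:
    - [0,0,0,0.2]
    - [0,0,0,0.4]

```text
time: 11.12
ee_pos: [0.5794, 0.0568, 0.0615]
eef_rot: [0.707, -0.013, -0.707, -0.013]
ft_force: [-0.4, 2.9, -5.5]
width: 0.0234
```

```bash
python3 st.py
```

```text
t 11.12 w 0.0234 yaw -92.04 pos [0.5794 0.0568 0.0615] tq [ 0.472  0.017 -0.138] F [-0.39  2.91 -5.46] toolF [ 5.46 -2.89  0.5 ] j7 -1.533
```

The dip is clear: the torque reversed to -0.30 at -88°. I'll creep on to the centre.

Call:
drive_tool:
  motion:
    - [0,0,0,0.1]
    - [0,0,0,0.2]

```text
time: 11.28
ee_pos: [0.5794, 0.0569, 0.0615]
eef_rot: [0.707, -0.019, -0.707, -0.019]
ft_force: [0.6, 2.5, -6.1]
width: 0.0232
```

```bash
python3 st.py
```

```text
t 11.28 w 0.0232 yaw -93.0 pos [0.5794 0.0569 0.0615] tq [ 0.5   -0.017 -0.102] F [ 0.63  2.54 -6.12] toolF [ 6.12 -2.57 -0.5 ] j7 -1.548
```

Call:
drive_tool:
  motion:
    - [0,0,0,0.1]
    - [0,0,0,0.2]

```text
time: 11.45
ee_pos: [0.5795, 0.0569, 0.0615]
eef_rot: [0.707, -0.025, -0.707, -0.025]
ft_force: [0.9, 3.3, -5.9]
width: 0.0235
```

```bash
python3 st.py
```

```text
t 11.45 w 0.0235 yaw -93.98 pos [0.5795 0.0569 0.0615] tq [0.499 0.004 0.075] F [ 0.89  3.27 -5.93] toolF [ 5.93 -3.32 -0.66] j7 -1.563
```

Call:
drive_tool:
  motion:
    - [0,0,0,0.1]
    - [0,0,0,0.2]

```text
time: 11.62
ee_pos: [0.5794, 0.0569, 0.0616]
eef_rot: [0.706, -0.031, -0.706, -0.031]
ft_force: [-0.5, 3.6, -3.6]
width: 0.0232
```

```bash
python3 st.py
```

```text
t 11.62 w 0.0232 yaw -94.97 pos [0.5794 0.0569 0.0616] tq [0.577 0.194 0.155] F [-0.51  3.56 -3.65] toolF [ 3.65 -3.5   0.82] j7 -1.579
```

Call:
drive_tool:
  motion:
    - [0,0,0,0.1]
    - [0,0,0,0.1]

```text
time: 11.78
ee_pos: [0.5794, 0.0569, 0.0616]
eef_rot: [0.706, -0.034, -0.706, -0.034]
ft_force: [-0.6, 2.1, -5.5]
width: 0.0234
```

```bash
python3 st.py
```

```text
t 11.78 w 0.0234 yaw -95.48 pos [0.5794 0.0569 0.0616] tq [0.567 0.034 0.166] F [-0.63  2.09 -5.47] toolF [ 5.47 -2.02  0.83] j7 -1.587
```

Torque has climbed back through zero to about the friction level, so the wheel is at the centre. I'll release, check where the bar settles, and rise.

Call:
drive_tool:
  motion:
    - [0,0,0,0]
    - [0,0,0,0]
    - [0,0,0,0]
    - [0,0,0,0]
    - [0,0,0,0]
    - [-1,0,0,0]
    - [-3,0,0,0]
    - [-6,0,0,0]
    - [-9,0,0,0]
    - [-9,0,0,0]
    - [-9,0,0,0]
    - [-9,0,0,0]
  grip: 120

```text
time: 12.78
ee_pos: [0.5793, 0.0569, 0.1516]
eef_rot: [0.706, -0.033, -0.706, -0.034]
ft_force: [0.4, 0.2, -0.7]
width: 0.0462
```

```bash
python3 - <<'E'
from bench import r
import cv2
from h import *
s=r.read_state(); c=r.calibration('wrist'); print(s['time'],s['ee_pos'],s['ft_force'],c['xyz'])
a=r.camera('wrist')[:,:,::-1];cv2.imwrite('pics/wrist7.png',a)
print([fproj(c,p) for p in [(.581,.0562,.09),(.5142,.036,.074)]])
E
```

```text
12.7833 [0.5792759  0.05693673 0.15162381] [ 0.37308377  0.24043624 -0.66071472] [0.66010614 0.0479365  0.33136113]
[(np.float64(279.1059510558013), np.float64(216.16226952060288)), (np.float64(308.5039574859324), np.float64(278.4869547925457))]
```

View pics/wrist7.png

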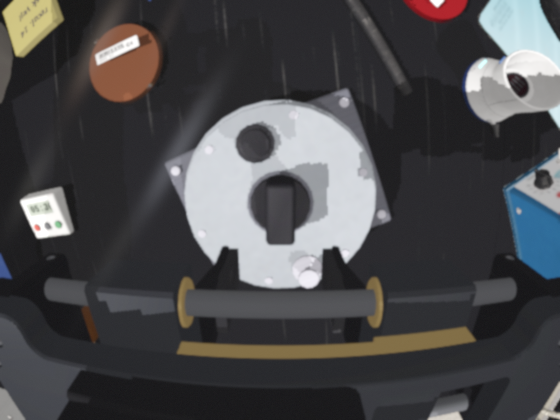

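The bar is upright around (280,213) and the pin head is at about (307,278), matching the prediction of (308.5,278.5). Next I'll measure the bar yaw and the pin.

```bash
python3 - <<'E'
import cv2,numpy as np
a=cv2.imread('pics/wrist7.png')[165:295,235:335]
a=np.clip(a.astype(float)*1.8-10,0,255).astype(np.uint8)
cv2.imwrite('pics/wrist7z.png',cv2.resize(a,None,fx=4.6,fy=4.6,interpolation=cv2.INTER_CUBIC))
E
python3 st.py
```

```text
t 12.83 w 0.0459 yaw -95.44 pos [0.5789 0.0569 0.151 ] tq [-0.058  0.182 -0.012] F [-0.28  0.01 -0.45] toolF [0.45 0.01 0.28] j7 -1.644
```

View pics/wrist7z.png

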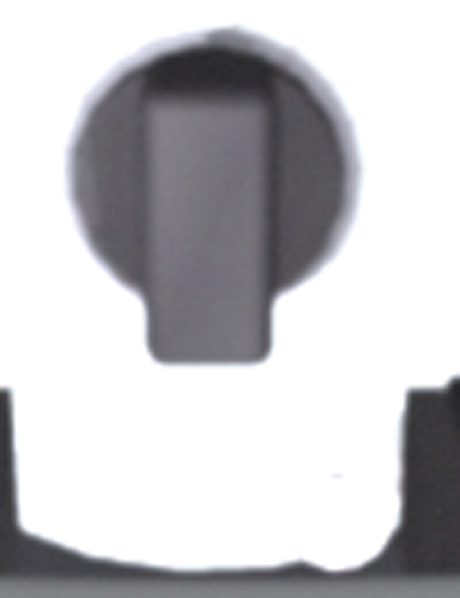

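```bash
python3 - <<'E'
from bench import r
from h import *
s=r.read_state();print(delta(s,(.5125,.037,.076),-95))
E
```

```text
('toolx', array([-0.001,  0.   , -1.   ]), 'yaw_y', np.float64(-95.44), 'd cm', array([7.51, 2.61, 6.42]), 'twist units(+-36)', np.float64(-0.08891191483610043))
```

Call:
drive_tool:
  motion:
    - [0,1.3,3,0]
    - [0,2.6,6.4,0]
    - [0,2.6,6.4,0]
    - [0,2.6,6.4,0]
    - [1,2.6,6.4,0]
    - [2.5,2.6,6.4,0]
    - [4,2.6,6.4,0]
    - [5.5,2.6,6.4,0]
    - [5.5,2.6,6.4,0]
    - [5.5,2.6,6.4,0]
    - [5.5,2.6,6.4,0]
    - [5.5,2.6,6.4,0]
  grip: 255
  force: 20

```text
time: 13.83
ee_pos: [0.514, 0.037, 0.0971]
eef_rot: [0.707, -0.034, -0.706, -0.034]
ft_force: [0.3, 0.6, -0.8]
width: 0.0006
```

```bash
python3 st.py; python3 - <<'E'
from bench import r
import cv2
from h import *
c=r.calibration('wrist');a=r.camera('wrist')[:,:,::-1];cv2.imwrite('pics/wrist8.png',a)
b=r.camera('scene')[:,:,::-1]
cv2.imwrite('pics/scene8z.png',cv2.resize(b[170:290,235:355],None,fx=5,fy=5,interpolation=cv2.INTER_CUBIC))
E
```

```text
t 13.83 w 0.0006 yaw -95.45 pos [0.514  0.037  0.0971] tq [-0.064  0.09   0.059] F [ 0.33  0.56 -0.79] toolF [ 0.8  -0.59 -0.28] j7 -1.667
```

View pics/wrist8.png

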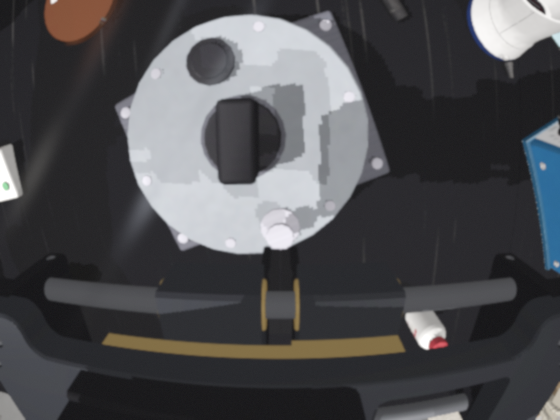

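View pics/scene8z.png

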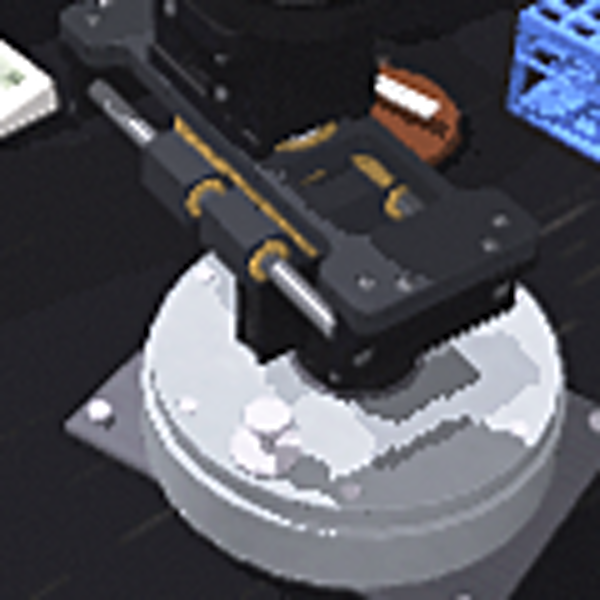

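The finger column is in line with the pin at (280,235), and the tips are still about 3 cm above it. I'll go down to just above it, then creep.

Call:
drive_tool:
  motion:
    - [0.5,0,0.1,0]
    - [1,0,0.1,0]
    - [1.5,0,0.1,0]
    - [2,0,0.1,0]
    - [2.3,0,0.1,0]
    - [2.5,0,0.1,0]
    - [2.5,0,0.1,0]
    - [2.5,0,0.1,0]

```text
time: 14.6
ee_pos: [0.5123, 0.0371, 0.0715]
eef_rot: [-0.706, 0.034, 0.706, 0.034]
ft_force: [-0.2, 0.6, 1.2]
width: 0.0003
```

```bash
python3 st.py; python3 - <<'E'
from bench import r
import cv2
from h import *
a=r.camera('wrist')[:,:,::-1]
cv2.imwrite('pics/wrist9z.png',cv2.resize(a[190:280,230:330],None,fx=6,fy=6,interpolation=cv2.INTER_CUBIC))
b=r.camera('scene')[:,:,::-1]
cv2.imwrite('pics/scene9z.png',cv2.resize(b[210:290,255:335],None,fx=7,fy=7,interpolation=cv2.INTER_CUBIC))
E
```

```text
t 14.6 w 0.0003 yaw -95.45 pos [0.5123 0.0371 0.0715] tq [-0.023  0.123 -0.044] F [-0.24  0.55  1.19] toolF [-1.19 -0.53  0.29] j7 -1.641
```

View pics/wrist9z.png

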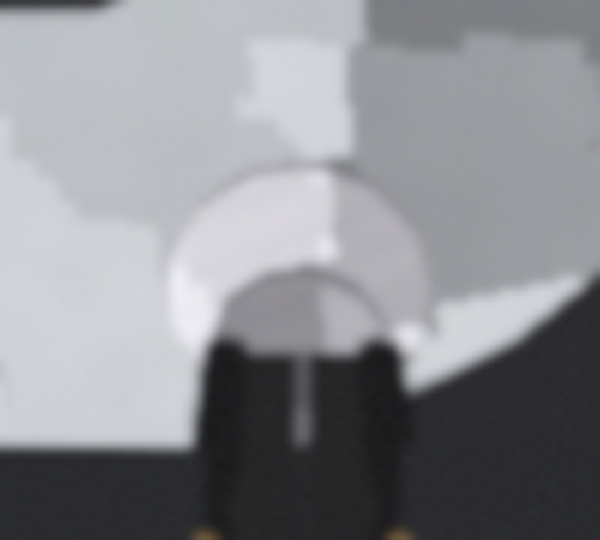

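View pics/scene9z.png

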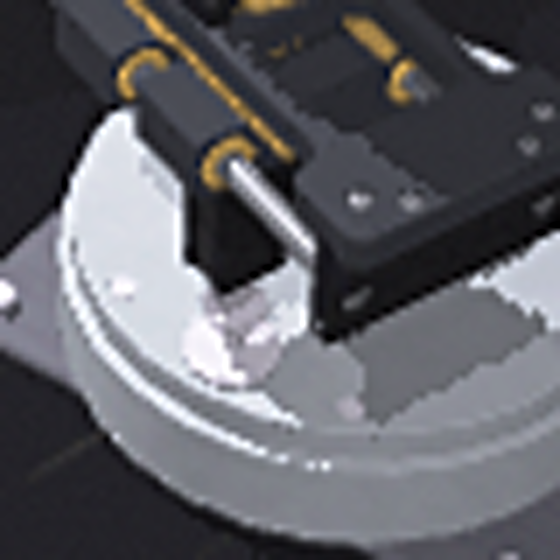

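```bash
python3 - <<'E'
from bench import r
from h import *
s=r.read_state();c=r.calibration('wrist');Rm=R.from_quat(s['eef_rot'])
# rim of head: left 215, right 390 (zoom), top 270
for p in [(.5125,.037,.074),(.5142,.036,.074)]:
    p=np.array(p);print(p,[((fproj(c,p+d)[0]-230)*6,(fproj(c,p+d)[1]-190)*6) for d in (np.zeros(3),np.array([.0095,0,0]),np.array([0,.0095,0]),np.array([0,-.0095,0]))])
for ox in(-.011,-.007,-.003,0.004,.019):
  for oz in(-.0095,0):
    q=s['ee_pos']+Rm.apply((ox,0,oz));u=fproj(c,q);print(ox,oz,(u[0]-230)*6,(u[1]-190)*6)
print('nearrim',fonz(c,230+305/6,190+270/6,.074))
E
```

```text
[0.5125 0.037  0.074 ] [(np.float64(288.625649178147), np.float64(373.3565797983876)), (np.float64(279.24520111094625), np.float64(285.6537999515645)), (np.float64(194.09360100005074), np.float64(381.2666017815993)), (np.float64(383.5392716931634), np.float64(365.0173648111436))]
[0.5142 0.036  0.074 ] [(np.float64(296.9829050736191), np.float64(357.04905539473214)), (np.float64(287.7224397508197), np.float64(268.7095625578949)), (np.float64(202.08760962220788), np.float64(365.069145363013)), (np.float64(392.2184090914236), np.float64(348.62479312068405))]
-0.011 -0.0095 286.79156167365477 320.92307441997764
-0.011 0 287.00477084623674 412.01454876046864
-0.007 -0.0095 287.04676500881385 304.5831501735638
-0.007 0 287.24772352902335 394.26598870874705
-0.003 -0.0095 287.29251937174615 288.87594125647604
-0.003 0 287.48209346837393 377.1777624806993
0.004 -0.0095 287.70129110085645 262.80942513162137
0.004 0 287.8728122457885 348.7621110674967
0.019 -0.0095 288.4954481505548 212.37896977320167
0.019 0 288.63496891631996 293.58940470293305
nearrim [0.52340537 0.03433279 0.074     ]
```

Call:
drive_tool:
  motion:
    - [0,0.1,-0.25,0]
    - [0,0.1,-0.25,0]
    - [0.1,0.1,-0.25,0]
    - [0.2,0.1,-0.25,0]
    - [0.2,0.1,-0.25,0]

```text
time: 15.12
ee_pos: [0.5145, 0.0359, 0.0693]
eef_rot: [-0.706, 0.034, 0.706, 0.034]
ft_force: [0.5, -0.5, -0.0]
width: 0.0002
```

```bash
python3 st.py
```

```text
t 15.12 w 0.0002 yaw -95.45 pos [0.5145 0.0359 0.0693] tq [-0.037  0.17   0.023] F [ 0.48 -0.54 -0.04] toolF [ 0.04  0.49 -0.53] j7 -1.632
```

Call:
drive_tool:
  motion:
    - [0.1,0,0,0]
    - [0.2,0,0,0]
    - [0.2,0,0,0]

```text
time: 15.37
ee_pos: [0.5145, 0.0359, 0.0673]
eef_rot: [-0.706, 0.034, 0.706, 0.034]
ft_force: [-0.1, -0.5, 0.2]
width: 0.0005
```

Call:
drive_tool:
  motion:
    - [0.1,0,0,0]
    - [0.2,0,0,0]
    - [0.2,0,0,0]

```text
time: 15.62
ee_pos: [0.5145, 0.0359, 0.0653]
eef_rot: [-0.706, 0.034, 0.706, 0.034]
ft_force: [-0.6, 0.0, 0.1]
width: 0.0005
```

Call:
drive_tool:
  motion:
    - [0.1,0,0,0]
    - [0.2,0,0,0]
    - [0.2,0,0,0]

```text
time: 15.87
ee_pos: [0.5145, 0.0359, 0.0633]
eef_rot: [-0.706, 0.034, 0.706, 0.034]
ft_force: [-0.1, 0.0, -0.0]
width: 0.0002
```

Call:
drive_tool:
  motion:
    - [0.1,0,0,0]
    - [0.2,0,0,0]
    - [0.2,0,0,0]

```text
time: 16.12
ee_pos: [0.5145, 0.0359, 0.0613]
eef_rot: [-0.706, 0.034, 0.706, 0.034]
ft_force: [0.1, -0.4, -0.1]
width: 0.0003
```

```bash
python3 st.py; python3 - <<'E'
from bench import r
import cv2
from h import *
a=r.camera('wrist')[:,:,::-1]
cv2.imwrite('pics/wrist10z.png',cv2.resize(a[190:280,230:330],None,fx=6,fy=6,interpolation=cv2.INTER_CUBIC))
b=r.camera('scene')[:,:,::-1]
cv2.imwrite('pics/scene10z.png',cv2.resize(b[210:290,255:335],None,fx=7,fy=7,interpolation=cv2.INTER_CUBIC))
E
```

```text
t 16.12 w 0.0003 yaw -95.45 pos [0.5145 0.0359 0.0613] tq [-0.045  0.146 -0.037] F [ 0.12 -0.42 -0.07] toolF [ 0.07  0.41 -0.16] j7 -1.623
```

View pics/wrist10z.png

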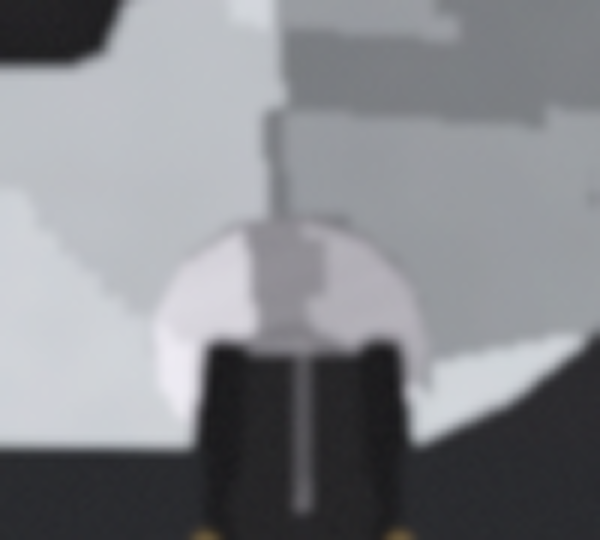

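View pics/scene10z.png

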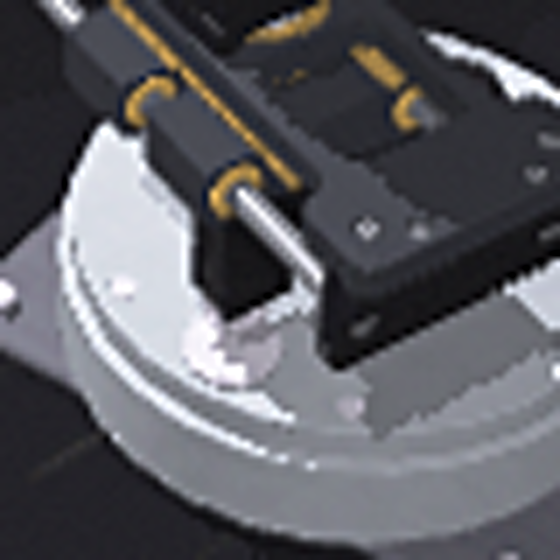

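No contact yet, and the projection now fits a tip about 18 mm behind the TCP. Contact should come near TCP z≈0.056. The tip covers the head, so I'll keep creeping.

Call:
drive_tool:
  motion:
    - [0.1,0,0,0]
    - [0.2,0,0,0]
    - [0.2,0,0,0]

```text
time: 16.47
ee_pos: [0.5145, 0.0359, 0.0593]
eef_rot: [-0.706, 0.034, 0.706, 0.034]
ft_force: [0.4, -0.2, 0.7]
width: 0.0005
```

Call:
drive_tool:
  motion:
    - [0.1,0,0,0]
    - [0.2,0,0,0]
    - [0.2,0,0,0]

```text
time: 16.72
ee_pos: [0.5145, 0.0359, 0.0573]
eef_rot: [-0.706, 0.034, 0.706, 0.034]
ft_force: [0.3, 0.1, -0.1]
width: 0.0005
```

Call:
drive_tool:
  motion:
    - [0.1,0,0,0]
    - [0.2,0,0,0]
    - [0.2,0,0,0]

```text
time: 16.97
ee_pos: [0.5147, 0.0359, 0.0555]
eef_rot: [0.706, -0.034, -0.706, -0.034]
ft_force: [-0.9, -0.3, -0.0]
width: 0.0002
```

Call:
drive_tool:
  motion:
    - [0.1,0,0,0]
    - [0.1,0,0,0]

```text
time: 17.13
ee_pos: [0.5147, 0.0359, 0.0545]
eef_rot: [0.706, -0.034, -0.706, -0.034]
ft_force: [0.0, 0.5, 1.4]
width: 0.0005
```

Call:
drive_tool:
  motion:
    - [0.1,0,0,0]
    - [0.1,0,0,0]

```text
time: 17.3
ee_pos: [0.5147, 0.0359, 0.0534]
eef_rot: [0.706, -0.034, -0.706, -0.034]
ft_force: [-0.7, -0.6, 0.4]
width: 0.0005
```

```bash
python3 st.py
```

```text
t 17.3 w 0.0005 yaw -95.45 pos [0.5147 0.0359 0.0534] tq [-0.071  0.086 -0.022] F [-0.67 -0.58  0.42] toolF [-0.42  0.64  0.62] j7 -1.614
```

```bash
python3 - <<'E'
from bench import r
import cv2
from h import *
a=r.camera('wrist')[:,:,::-1];cv2.imwrite('pics/wrist11.png',a)
cv2.imwrite('pics/wrist11z.png',cv2.resize(a[190:280,230:330],None,fx=6,fy=6,interpolation=cv2.INTER_CUBIC))
b=r.camera('scene')[:,:,::-1]
cv2.imwrite('pics/scene11z.png',cv2.resize(b[190:290,245:345],None,fx=6,fy=6,interpolation=cv2.INTER_CUBIC))
E
```

```text
(no output)
```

View pics/wrist11z.png

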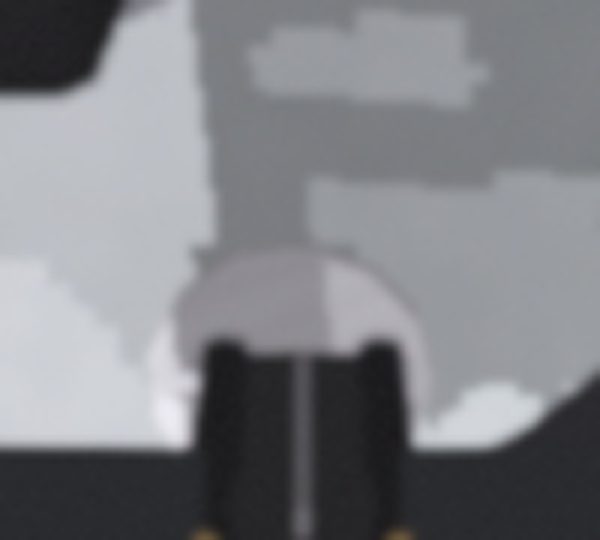

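View pics/scene11z.png

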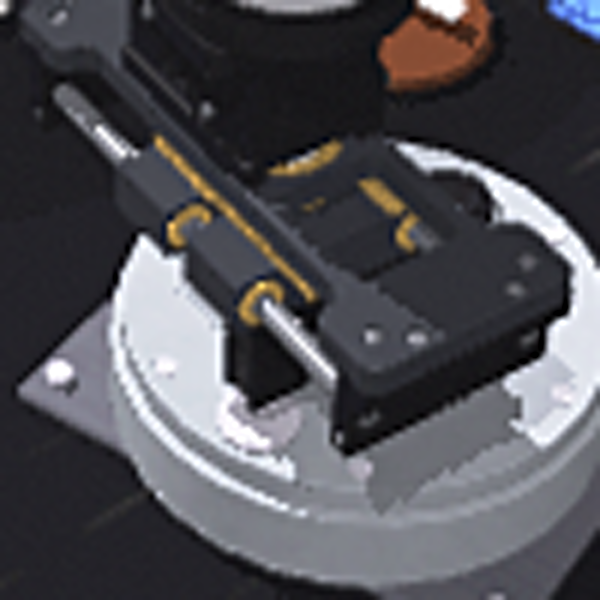

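Call:
drive_tool:
  motion:
    - [0.1,0,0,0]

```text
time: 17.48
ee_pos: [0.5147, 0.0359, 0.0526]
eef_rot: [0.706, -0.034, -0.706, -0.034]
ft_force: [-1.6, 0.3, 3.0]
width: 0.0003
```

Call:
drive_tool:
  motion:
    - [0.1,0,0,0]

```text
time: 17.57
ee_pos: [0.5147, 0.0359, 0.0516]
eef_rot: [0.706, -0.034, -0.706, -0.034]
ft_force: [-1.4, -0.1, 2.9]
width: 0.0007
```

Call:
drive_tool:
  motion:
    - [0.1,0,0,0]

```text
time: 17.65
ee_pos: [0.5147, 0.0359, 0.0505]
eef_rot: [0.706, -0.034, -0.706, -0.034]
ft_force: [0.2, 0.0, 2.5]
width: 0.0004
```

```bash
python3 st.py
```

```text
t 17.65 w 0.0004 yaw -95.45 pos [0.5147 0.0359 0.0505] tq [-0.13   0.23   0.012] F [0.22 0.04 2.5 ] toolF [-2.5  -0.06 -0.21] j7 -1.611
```

Contact came at TCP z≈0.053 with about 2.5–3 N, which is the pin's friction. The 3 mm check point is at about 0.050.

Call:
drive_tool:
  motion:
    - [0.05,0,0,0]
    - [0.1,0,0,0]

```text
time: 17.82
ee_pos: [0.5146, 0.0359, 0.0495]
eef_rot: [0.706, -0.034, -0.706, -0.034]
ft_force: [0.1, -0.9, 3.1]
width: 0.0003
```

Call:
drive_tool:
  motion:
    - [0.05,0,0,0]
    - [0.1,0,0,0]

```text
time: 17.98
ee_pos: [0.5147, 0.0359, 0.0485]
eef_rot: [0.706, -0.034, -0.706, -0.034]
ft_force: [-0.1, 0.2, 2.7]
width: 0.0005
```

Call:
drive_tool:
  motion:
    - [0.05,0,0,0]
    - [0.1,0,0,0]

```text
time: 18.15
ee_pos: [0.5147, 0.0359, 0.0475]
eef_rot: [0.706, -0.034, -0.706, -0.034]
ft_force: [-0.6, 0.2, 2.2]
width: 0.0005
```

The pin is past 3 mm with only friction, so it is entering the notch. I'll continue to the bottom.

Call:
drive_tool:
  motion:
    - [0.05,0,0,0]
    - [0.1,0,0,0]

```text
time: 18.32
ee_pos: [0.5146, 0.0359, 0.0465]
eef_rot: [0.706, -0.034, -0.706, -0.034]
ft_force: [-0.7, -0.5, 2.5]
width: 0.0004
```

Call:
drive_tool:
  motion:
    - [0.05,0,0,0]
    - [0.1,0,0,0]

```text
time: 18.48
ee_pos: [0.5148, 0.0359, 0.0459]
eef_rot: [0.706, -0.034, -0.706, -0.034]
ft_force: [-2.6, -0.0, 12.3]
width: 0.0008
```

Call:
drive_tool:
  motion:
    - [0.05,0,0,0]

```text
time: 18.57
ee_pos: [0.5149, 0.0359, 0.0457]
eef_rot: [0.706, -0.033, -0.706, -0.034]
ft_force: [-3.7, -1.3, 15.8]
width: 0.0004
```

Call:
drive_tool:
  motion:
    - [0.05,0,0,0]

```text
time: 18.65
ee_pos: [0.515, 0.0359, 0.0455]
eef_rot: [0.706, -0.033, -0.706, -0.034]
ft_force: [-5.1, -0.1, 21.2]
width: 0.0003
```

Call:
drive_tool:
  motion:
    - [0.05,0,0,0]

```text
time: 18.73
ee_pos: [0.5151, 0.036, 0.0452]
eef_rot: [0.706, -0.033, -0.706, -0.034]
ft_force: [-7.6, -0.4, 24.9]
width: 0.0008
```

That's a hard stop, with force just under the limit. I'm backing off now, then checking the pin height.

Call:
drive_tool:
  motion:
    - [-1,0,0,0]
    - [-3,0,0,0]
    - [-6,0,0,0]
    - [-10,0,0,0]
    - [-14,0,0,0]
    - [-14,-4,-2,0]
    - [-14,-8,-4,0]
    - [-14,-12,-4,0]
    - [-14,-16,-4,0]
    - [-14,-20,-4,0]
    - [-14,-20,-4,0]
    - [-14,-20,-4,0]

```text
time: 19.73
ee_pos: [0.5725, 0.2344, 0.183]
eef_rot: [-0.706, 0.032, 0.707, 0.031]
ft_force: [0.2, -0.6, -0.0]
width: 0.0003
```

```bash
python3 st.py; python3 - <<'E'
from bench import r
import cv2
from h import *
for n in('top','scene','wrist'):
    a=r.camera(n)[:,:,::-1];cv2.imwrite(f'pics/{n}12.png',a)
a=cv2.imread('pics/scene12.png')[200:305,240:370];cv2.imwrite('pics/scene12z.png',cv2.resize(a,None,fx=5.5,fy=5.5,interpolation=cv2.INTER_CUBIC))
E
```

```text
t 19.73 w 0.0003 yaw -95.15 pos [0.5725 0.2344 0.183 ] tq [-0.134  0.117 -0.025] F [ 0.23 -0.63 -0.05] toolF [ 0.05  0.61 -0.29] j7 -1.927
```

View pics/scene12z.png

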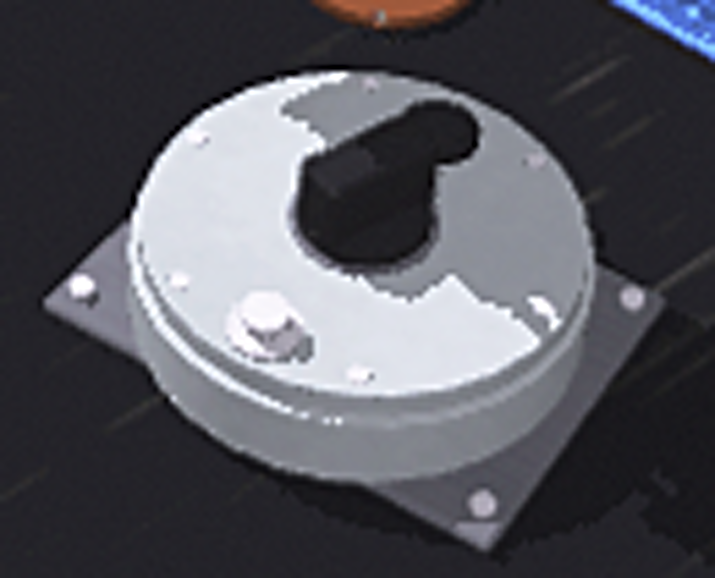

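View pics/top12.png

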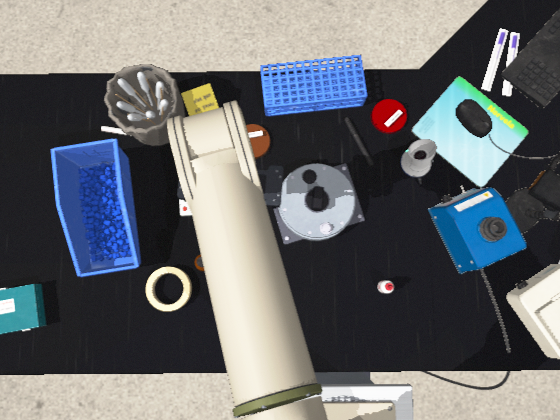

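```bash
python3 - <<'E'
from bench import r
import cv2
from h import *
sc=r.calibration('scene')
for z in(.074,.067,.064):
    u=proj(sc,(.5144,.0355,z));print(z,(u[0]-240)*5.5,(u[1]-200)*5.5)
ims=[cv2.resize(cv2.imread(f'pics/scene{k}.png')[245:270,275:303],None,fx=13,fy=13,interpolation=cv2.INTER_CUBIC) for k in('0','12')]
cv2.imwrite('pics/cmp.png',np.hstack(ims))
E
```

```text
0.074 267.97610023641795 293.03839813185243
0.067 267.22750457879215 306.0655823300372
0.064 266.90939799508703 311.60132518182337
```

View pics/cmp.png

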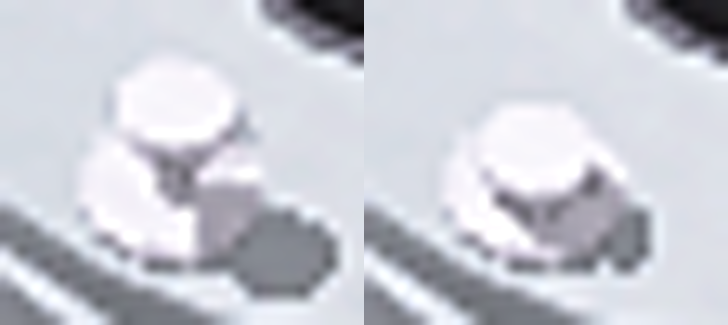

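The head dropped about 3.4 px, and the prediction for a full 10 mm is 3.38 px, so the pin is home. Before handing in, I'll look at the bystanders.

View pics/scene12.png

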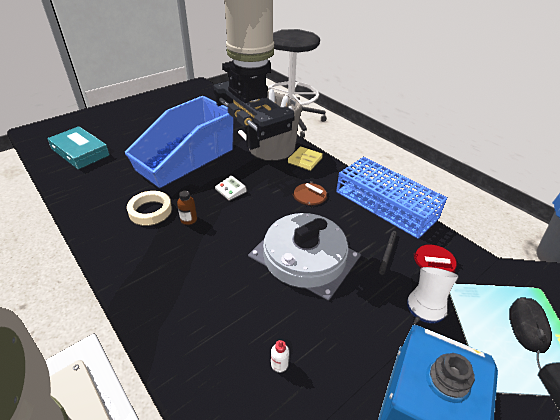

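All the bystanders are where they were: bottles at (187,207) and (280,357), timer (230,187), tape (150,208), dish (311,193), marker (389,252). The wrist force is about zero.

```bash
python3 st.py; python3 -c "
from bench import r
print(r.close_job())"
```

```text
t 19.88 w 0.0006 yaw -95.56 pos [0.5736 0.2296 0.1841] tq [-0.089  0.187 -0.013] F [ 0.3  -0.93  0.  ] toolF [-0.    0.9  -0.39] j7 -1.927
the job is handed in; nothing more can be done
None
```

The wheel is in its notch and the locking pin is fully home. I handed the job in at about 20 s, with the arm clear and nothing touching.

- **Turning the knob:** I turned it about 58° clockwise. Friction was uneven, 0.07–0.28 N m, until the torque reversed to −0.30 N m. It then came back through zero to about +0.16 N m, and I let go there. I did not go on to feel the steep rise past the centre.
- **Pushing the pin:** It went past the 3 mm block with only 2.5–3 N of friction, then met a hard stop. In the scene camera the head dropped about 3.4 pixels, and 3.38 is what a full 10 mm should give.
- **Force on the pin:** I pushed a little longer than needed at the stop. The vertical force read 24.9 N, just under the 25 N limit. With the 7.6 N sideways force, the total was about 26 N. These readings come only at the end of each move.
- **Bystanders:** They look to be in the same places in the final scene image as at the start.

**What disagreed:**
- **Fingertip position:** The fingertips seem to end about 18 mm behind the tool point, not 19 mm ahead of it as stated. My first grip therefore closed above the knob bar without touching it, and I corrected it from the images.
- **Pin travel by arm height:** By arm height, the first clear contact to the hard stop was only about 7–9 mm. I relied on the picture for the full 10 mm.

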